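Pack the tool crate, wedge its dovetail lid and push-lock the hold-downs

TASK

Pack the plywood tool crate for its return trip: put every hand tool that lies out on the bench into it, slide the loose tapered lid into the dovetail rails until it wedges tight, then lock it by clicking both push-lock hold-downs down onto the lid. The hold-downs are push-push (one full press clicks the foot down to stay, the next lets it up again) and either may have been left down, where its foot bars the lid's way, so feel how high each button stands before sliding the lid and after clicking. Leave the tape roll and the note block beside the work where they are.

Things in the scene. Friction and masses are not known exactly. Their poses are not given: they have to be found in the camera images.
- crate: Open plywood crate, 234 x 236 mm in plan, 72 mm high, fast on the bench. Origin: centre of its underside, at bench level; z up; x is the way the lid slides home (open mouth at -x, stop batten at +x); y across. Inside: x -103 to 103 mm, y -85 to 85 mm, floor 8 mm above the origin, 48 mm deep. The feet of the hold-downs overhang it only at x = 30, beyond y = +-72.
- rim (a point): Point in the plane of the crate's rim (56 mm above the crate's origin, same axes), above its centre: the lid lies on the rim, and when home its origin is at this point. On the rim along both sides stand wooden rails, 12 mm high, x -112 to 112 mm, with undercut dovetail flanks (leaning in 30 degrees) closing in 3 degrees per side: at the rim y = +-(99 - 0.052 x) mm.
- mouth (a point): Middle of the rim's edge at the mouth, crate x = -112 mm, 56 mm above the bench, same axes as the crate. The lid's nose enters here. With the lid straight (axes along the crate's) and its origin 140 mm or more short of home (180 is good) it can be lowered between the rails from above until it lies on the rim; keep hold of it, the tail overhangs; then slide it along +x.
- lid: Loose plywood lid, 216 mm long, 12 mm thick, 0.34 kg. Origin: centre of its underside; z up; x towards its narrow end, which goes in first. Underside y = +-(99 - 0.052 x) mm; flanks lean in 30 degrees to fit the rails. Pushed home with 10 to 15 N it wedges with its origin at crate x = 0 to 1 mm, y = 0; it then takes some 25 N to pull it out.
- bar (a point): Top centre of the lid's wooden finger bar, 36 mm above the lid's underside, over the lid's centre, same axes as the lid. The bar is 16 mm thick (x), 70 mm long (y) and 24 mm high above the lid's 12 mm board.
- holddown_a: Push-lock hold-down on the rail at the crate's +y side: black housing 46 x 30 x 38 mm, fixed. Origin: centre of its underside, on the rail's top, at (30, 109, 68) mm in the crate, same axes. Push-push: each full press of the button on top (click 12 mm down from the up position) changes it between up and latched down; a short press changes nothing. State at the start unknown.
- button_a (a point): Top of hold-down a's housing, on the axis of its round 27 mm button (a fixed point, it does not show the state). The button's top stands 18 mm above this point when up (unlocked), 11 mm when latched down, 4 mm at the bottom of its 14 mm travel. It takes 2 N to start it from up, 3 to 6 N from latched, 4 N to bottom it, 10 N with the lid under the foot.
- foot_a (a point): Where the underside of hold-down a's foot (rubber pad 15 mm across on a sprung arm from the housing) is when up: 72 mm above the bench, 4 mm above the top of a lid on the rim (a fixed point). Latched with no lid there it hangs 7 mm lower and stops the lid's nose; latched on the lid it presses down with some 2 N: locked.
- holddown_b: The same push-push hold-down on the rail at the crate's -y side, origin at (30, -109, 68) mm in the crate, same axes. Its state at the start is unknown and independent of the other's.
- button_b (a point): Top of hold-down b's housing, on the axis of its button; a fixed point, the same heights hold as for hold-down a.
- foot_b (a point): Where the underside of hold-down b's foot is when up; a fixed point, as for hold-down a.
- stapler: Hand tool (may be absent): desk stapler with red arm, 36 x 145 x 42 mm, 0.24 kg, on its base. Origin: centre of the underside, x across, y along, z up. Base 36 mm wide up to 7 mm high; the arm, 26 mm wide, is 16 to 42 mm high at y -31 to 71 mm; it balances at about y = 8 mm.
- cutter_a: Hand tool (may be absent): box cutter with orange body, 22 x 152 x 17 mm, 0.09 kg. Origin: centre of the underside, x across, y along; its sides are 14 mm high.
- cutter_b: Hand tool (may be absent): box cutter with blue body, same shape and size. Origin: centre of the underside, x across, y along.
- blades: Hand tool (may be absent): spare blade case, flat blue box with grey lid, 24 x 80 x 14 mm. Origin: centre of the underside, x across, y along.
- roll: Bystander: kraft tape roll, 69 mm across, 61 mm high, standing; origin: centre of the underside.
- notes: Bystander: yellow note block, 77 x 77 mm, 29 mm high; origin: centre of the underside.

How it is judged (in metres and radians):
On the way, in this order (a step that is already met when the one before it is completed fails the run):
1. every tool that was out lies in the crate (x of stapler in the frame of crate between -0.104 and 0.104 m and y of stapler in the frame of crate between -0.087 and 0.087 m and z of stapler in the frame of crate between 0.004 and 0.045 m and x of cutter_a in the frame of crate between -0.104 and 0.104 m and y of cutter_a in the frame of crate between -0.087 and 0.087 m and z of cutter_a in the frame of crate between 0.004 and 0.045 m and x of cutter_b in the frame of crate between -0.104 and 0.104 m and y of cutter_b in the frame of crate between -0.087 and 0.087 m and z of cutter_b in the frame of crate between 0.004 and 0.045 m and x of blades in the frame of crate between -0.104 and 0.104 m and y of blades in the frame of crate between -0.087 and 0.087 m and z of blades in the frame of crate between 0.004 and 0.045 m), for 0.2 s.
2. the lid is slid home in the rails and wedged (x of lid in the frame of crate between -0.003 and 0.006 m and y of lid in the frame of crate between -0.004 and 0.004 m and z of lid in the frame of crate between 0.053 and 0.059 m and angle between the x axis of lid and the x axis of crate, either way round below 0.03 rad and angle between lid's own z axis and vertical below 0.03 rad), for 0.2 s.
At the end, for the whole second after the job is handed in: Every tool present has its origin inside the crate; the lid lies flat on the rim in the rails, its origin less than 3 mm short of crate x = 0 and turned less than 0.03 rad; the foot of each hold-down presses on the lid with more than 1 N (latched down); the lid is at rest (all of step 1 and all of step 2 and contact force between lid and holddown_a above 1 N and contact force between lid and holddown_b above 1 N and linear speed of lid below 0.01 m/s); the robot touches nothing.
It fails at once if the tape roll or the note block is moved more than 30 mm (distance of any of roll, notes from where it was at the start of the episode above 0.03 m).
Of stapler, cutter_a, cutter_b, blades only 3 to 4 are there at a start; the rules pass over those that are not, and their reading is None.
At some moment in a run one of stapler, cutter_a, cutter_b, blades may be knocked a few centimetres aside while the robot is not near it.
It also fails if it takes over 192 s, if anything falls off the work surface, if the arm or the gripper's body presses on something with over 40 N, if the wrist force passes 120 N, or if a joint passes its speed limit or range.

ROBOT

A 6-joint arm with a two-finger parallel gripper is mounted at the origin on a cart in front of the work surface, level with it; the furniture and walls round the work are solid. World frame = base frame: x ahead of the robot, y to its left, z up, the work surface at z = 0. Lengths are in m, angles in degrees, forces in N, time in s.
With the tool pointing down it reaches from about 0.25 to 0.775 m from the base axis. Payload 4 kg.
Tool frame: the origin (TCP) lies at the very end of the fingers, on their centre line; the grasp point (between the pads) lies 19 mm behind it; z points along the fingers, y is the direction in which the jaws open and shut (so a half turn about z gives the same grasp; the last joint's range is limited). The gripper opens to 85 mm and grips with 20 to 120 N. Pads are 22 mm wide; open, the fingers measure 114 mm over their backs; the gripper's body (76 mm by 85 mm) begins 54 mm behind the grasp point. The pads swing forward as they close: fully open they stand 13 mm farther back than shut.
Start: joints at [67.546, 4.996, 78.535, -0, 96.463, -5.907], TCP at [0.157, 0.527, 0.231] pointing down, gripper open.
Joint ranges: [-177.83, 177.83], [-43.37, 116.18], [15.69, 146.23], [-61.86, 241.86], [9.47, 152.12], [-147.06, 147.06]. Speed limits (degrees/s): [159.86, 159.86, 180, 180, 180, 180].

INTERFACE

Orientations are given as a 3x3 rotation matrix whose columns are the frame's x, y, z axes.
In Python, from rig import monitor, imaging, workorder gives the robot as it stands.
- The arm moves only by the tool servo_tool, never from a script. Its argument "targets" is a list that holds one entry, the list of rows, each a list of 7 numbers: the turn, a rotation vector about the tool's x, y, z in rad, then the shift along the tool's x, y, z in cm, then the gripper command: -1 is shut, 1 is fully open, values between are in proportion. In form: [[[rx, ry, rz, x, y, z, claw], ...]]. A call has 1 to 5 rows; each row is the pose to reach, as a shift and turn from the pose measured when the call began, along the tool's axes at that moment; what a row does not reach only later rows make up. A row lasts 1/12 s, in which the tool goes at most 41.7 mm and 7.16 degrees, less where a joint would pass 70% of its speed; a pose out of reach is approached as far as the arm can. A call with a gripper value outside its range is refused whole. The fingers move at their own pace and stop on an object; "squeeze" is the grip in N (left out, the last holds). Time passes only in rows, so rows that repeat a pose let the fingers close. It gives the time, the measured TCP pose, the force and the opening at its end, in the units of the state.
- monitor.state(): the state, without advancing time (a new reading comes with each control period).
- imaging.read_camera(name): name is "side" or "top" or "wrist"; returns the picture (384x512x3 uint8, red, green, blue); there is no depth.
- imaging.get_calibration(name): a dict with "fov_y" (degrees; the focal length in pixels is half the picture's height over the tangent of half this angle, whatever the lens; pixels are square), "cx", "cy" (the principal point, pixels), "eye" and "attitude" of the camera in the world. Camera axes: x right, y down, z forward; pixel columns grow to the right and rows downward; lengths in m; the calibration is good to about 2 mm. A picture is of the moment at which its call begins: read the wrist's pose just before it. get_calibration takes no time and is no camera call; for the wrist camera it gives the pose at the moment of the call.
- workorder.job_done(): hands the job in, once; it reports no verdict.
The state is a dict: "time": time; "joint_positions": joint angles; "qvel": joint speeds; "joint_torque": joint torques, N m; "eef_pos": TCP position; "ee_rot": TCP orientation; "force": force on the tool from outside, world axes, zero at the start; "torque": the same for the moment, N m; "grip_width": finger opening in m.
Only numpy, scipy, OpenCV 4.12 (cv2) and the standard library are available. Lean on these libraries where they do the work, as an engineer would, in place of code of your own. Each camera call takes 0.05 s, during which the arm holds its last target. There are 200 camera calls.

## Working session

There is one attempt and no reset: what is moved stays moved. The work goes in short steps, Python scripts to look and compute and a tool call to move; the robot and the scene stay as the last step left them, time stands still between calls to the robot, and variables do not carry over. Pictures are saved under pics/ and viewed, about 12 in all and at most 16, crops included, and the job is handed in when it is done.

Besides the shell and the picture viewer there is one more tool, called after "Request:" in YAML: its name, and indented under it one key for each argument. servo_tool: Moves the arm, as the interface text tells. Its arguments: {"type":"object","properties":{"targets":{"type":"array"},"squeeze":{"type":"number"}},"required":["targets"]}

```bash
ls; mkdir -p pics; python3 - <<'E'
from rig import monitor, imaging
import cv2
s=monitor.state();print(s)
for n in("top","side"):
    print(imaging.get_calibration(n)); cv2.imwrite(f"pics/{n}0.png",cv2.resize(imaging.read_camera(n)[:,:,::-1],(800,600),interpolation=cv2.INTER_CUBIC))
print(imaging.get_calibration("wrist"))
E
```

```text
pics
{'time': 0.0, 'joint_positions': array([ 6.75463822e+01,  5.03950966e+00,  7.86249866e+01,  1.88839526e-03,
        9.64644074e+01, -5.90685328e+00]), 'qvel': array([-0.06070789, -0.08946075, -0.10526523, -0.01502447,  0.08469311,
        0.04671818]), 'joint_torque': array([ 3.07953715e-04, -3.51863801e+01, -3.13275111e+01, -1.98408816e-04,
        1.09314371e-02, -6.69275067e-06]), 'eef_pos': array([0.1564357 , 0.52675606, 0.23013318]), 'ee_rot': array([[-9.58588533e-01,  2.84793318e-01, -8.89541562e-04],
       [ 2.84794585e-01,  9.58586341e-01, -2.06672482e-03],
       [ 2.64112973e-04, -2.23447533e-03, -9.99997469e-01]]), 'force': array([-0.25012997, -0.13459165,  0.28883179]), 'torque': array([-0.07093918, -0.00357554,  0.00794436]), 'grip_width': 0.08521554518683447}
{'fov_y': 51.06859132225819, 'cx': 253.3664258757515, 'cy': 190.0012139343484, 'eye': array([0.29738396, 0.02890214, 1.55976107]), 'attitude': array([[-1.54650765e-02, -9.79598055e-01,  2.00370863e-01],
       [-9.99873880e-01,  1.58754171e-02,  4.41190162e-04],
       [-3.61316006e-03, -2.00338770e-01, -9.79720022e-01]])}
{'fov_y': 46.716765323504696, 'cx': 253.80613226127502, 'cy': 189.2684463493403, 'eye': array([-0.10766398, -0.71996375,  1.00345283]), 'attitude': array([[ 0.72349924, -0.46550206,  0.50976139],
       [-0.69019668, -0.47353441,  0.5471688 ],
       [-0.01331865, -0.74771183, -0.66388977]])}
{'fov_y': 58.47579043550821, 'cx': 256.308795268941, 'cy': 194.63371094587396, 'eye': array([0.07895653, 0.54885358, 0.37241524]), 'attitude': array([[ 0.2843304 ,  0.91141482,  0.29745461],
       [ 0.95872483, -0.26974452, -0.08991443],
       [-0.0017126 ,  0.31074252, -0.95049258]])}
```

View pics/top0.png

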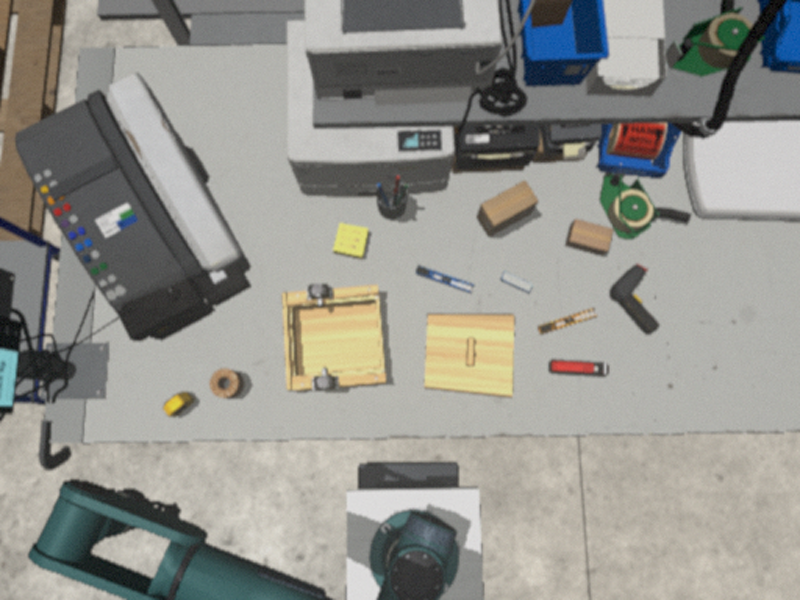

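View pics/side0.png

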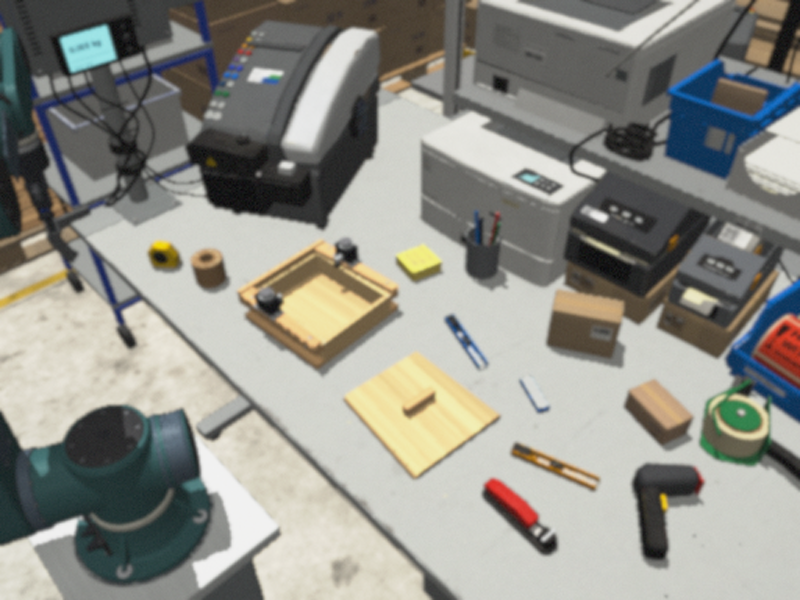

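The top view shows the crate at about (335,340), the lid at (470,353) with its narrow end left, the stapler at (578,367), the orange cutter at (568,320), the blue cutter at (445,278) and the blades at (517,282). The roll is at (227,382) and the notes at (351,240). All four tools are out, and crate +x points along world +y. The side view agrees.

```bash
cat > h.py <<'E'
import numpy as np, cv2
from rig import monitor, imaging
from scipy.spatial.transform import Rotation as R
def p2w(c,u,v,z):
    f=192/np.tan(np.radians(c["fov_y"]/2))
    d=np.array(c["attitude"])@np.array([(u-c["cx"])/f,(v-c["cy"])/f,1.])
    e=np.array(c["eye"]); return e+d*(z-e[2])/d[2]
def w2p(c,P):
    f=192/np.tan(np.radians(c["fov_y"]/2)); q=np.array(c["attitude"]).T@(np.array(P)-c["eye"])
    return np.array([c["cx"]+f*q[0]/q[2],c["cy"]+f*q[1]/q[2]])
def rotdown(yaw): # yaw deg = world angle of tool y axis
    a=np.radians(yaw); y=np.array([np.cos(a),np.sin(a),0]); z=np.array([0,0,-1.]); return np.c_[np.cross(y,z),y,z]
def rel(pos,yaw,s=None):
    s=s or monitor.state(); M=s["ee_rot"]
    Rt=rotdown(yaw)
    return np.r_[R.from_matrix(M.T@Rt).as_rotvec(), 100*M.T@(np.array(pos)-s["eef_pos"])].round(3)
def snap(cam,name,crop=None,k=1.5625):
    c=imaging.get_calibration(cam); im=imaging.read_camera(cam)
    x0,y0,x1,y1=crop or (0,0,512,384)
    np.savez(f"pics/{name}.npz",im=im,**{a:np.array(b) for a,b in c.items()})
    o=im[y0:y1,x0:x1,::-1]; cv2.imwrite(f"pics/{name}.png",cv2.resize(o,None,fx=k,fy=k,interpolation=cv2.INTER_CUBIC)); return c,im
def load(name):
    d=np.load(f"pics/{name}.npz"); return {k:d[k] for k in d.files if k!="im"},d["im"]
E
python3 - <<'E'
from h import *
c,im=snap("top","t1",(150,110,415,280),3)
hsv=cv2.cvtColor(im,cv2.COLOR_RGB2HSV)
def seg(lo,hi,box,z):
    m=cv2.inRange(hsv,lo,hi); k=np.zeros_like(m); x0,y0,x1,y1=box; k[y0:y1,x0:x1]=255; m&=k
    n,l,st,ce=cv2.connectedComponentsWithStats(m); i=1+np.argmax(st[1:,4])
    p=cv2.findNonZero((l==i).astype(np.uint8)); w=np.array([p2w(c,*q[0],z)[:2] for q in p],np.float32)
    print(cv2.minAreaRect(w*1000),len(w),ce[i])
seg((0,120,80),(8,255,255),(340,220,400,250),.035)
seg((170,120,80),(180,255,255),(340,220,400,250),.035)
seg((8,100,80),(25,255,255),(340,190,390,218),.015)
seg((95,90,40),(125,255,255),(260,160,310,195),.015)
seg((20,120,100),(40,255,255),(205,138,245,170),.029)
E
```

```text
((430.4515686035156, -393.73602294921875), (98.19676208496094, 24.153676986694336), 85.90143585205078) 173 [365.95375723 234.47976879]Traceback (most recent call last):
  File "<stdin>", line 10, in <module>
  File "<stdin>", line 6, in seg
    return _wrapfunc(a, 'argmax', axis=axis, out=out, **kwds)
    return bound(*args, **kwds)
ValueError: attempt to get argmax of an empty sequence
```

View pics/t1.png

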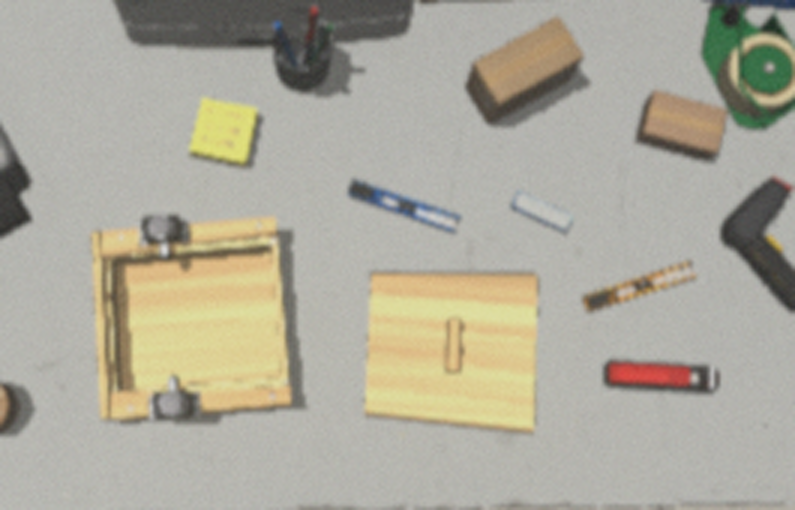

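The close top view (crop pixels) shows the crate rails from (95,232) to (292,403) and the housings at (160,228) and (173,400). The lid corners are at (372,272), (538,273), (533,430) and (366,413), with the bar at (455,345). The stapler's red arm points left, and its black tail is on the right.

```bash
python3 - <<'E'
from h import *
c,im=load("t1")
f=lambda u,v,z:(1000*p2w(c,150+(u+.5)/3-.5,110+(v+.5)/3-.5,z)[:2]).round(0)
for n,l in dict(rails=[(95,232,.068),(277,218,.068),(292,403,.068),(105,418,.068)],hous=[(160,226,.110),(174,397,.110)],
 lid=[(372,272,.012),(538,273,.012),(533,430,.012),(366,413,.012)],bar=[(455,345,.036),(455,319,.036),(453,371,.036)],
 cutb=[(350,185,.014),(459,224,.014)],cuta=[(586,302,.014),(693,268,.014)],blades=[(516,200,.014),(569,224,.014)],stap=[(605,373,.04),(690,376,.04),(717,378,.02)],
 notes=[(225,131,.029)]).items():
    w=[f(*p) for p in l]; print(n,w,"mean",np.mean(w,0))
E
```

```text
rails [array([619., 303.]), array([633.,  72.]), array([400.,  56.]), array([385., 286.])] mean [509.25 179.25]
hous [array([616., 215.]), array([406., 196.])] mean [511.  205.5]
lid [array([571., -49.]), array([ 567., -265.]), array([ 365., -248.]), array([389., -37.])] mean [ 473.   -149.75]
bar [array([ 472., -151.]), array([ 505., -152.]), array([ 439., -147.])] mean [ 472. -150.]
cutb [array([688., -23.]), array([ 633., -165.])] mean [660.5 -94. ]
cuta [array([ 527., -325.]), array([ 570., -467.])] mean [ 548.5 -396. ]
blades [array([ 664., -241.]), array([ 631., -309.])] mean [ 647.5 -275. ]
stap [array([ 433., -337.]), array([ 427., -444.]), array([ 426., -484.])] mean [ 428.66666667 -421.66666667]
notes [array([761., 141.])] mean [761. 141.]
```

```bash
python3 - <<'E'
from h import *
print(rel((.50,.21,.27),4))
E
```

```text
[-2.0000e-03  1.0000e-03  1.2120e+00 -4.1952e+01 -2.0598e+01 -3.9340e+00]
```

```bash
cat >> h.py <<'E'
def plan(*wps):
    """wps: (x,y,z,yaw); prints one row target per 5-row call, assuming each is reached"""
    s=monitor.state(); p=s["eef_pos"]; M=s["ee_rot"]; print("t=%.1f"%s["time"],p.round(4),"F",s["force"].round(1),"w %.4f"%s["grip_width"])
    for w in wps:
        T=np.array(w[:3]); Rt=rotdown(w[3]); rv=R.from_matrix(M.T@Rt).as_rotvec()
        n=int(np.ceil(max(np.linalg.norm(T-p)/.19,np.linalg.norm(rv)/.58,1)))
        for i in range(n):
            q=p+(T-p)/(n-i); r=R.from_matrix(M.T@Rt).as_rotvec()/(n-i)
            print(w if i==n-1 else "", np.r_[r,100*M.T@(q-p)].round(2).tolist()); p=q; M=M@R.from_rotvec(r).as_matrix()
E
python3 - <<'E'
from h import *
plan((.50,.21,.27,4))
E
```

```text
t=0.1 [0.1565 0.5269 0.2304] F [ 0.7 -0.  -0. ] w 0.0853
 [-0.0, 0.0, 0.4, -13.98, -6.87, -1.31]
 [-0.0, 0.0, 0.4, -15.56, -0.81, -1.32]
(0.5, 0.21, 0.27, 4) [-0.0, 0.0, 0.4, -14.62, 5.37, -1.32]
```

Request:
servo_tool:
  targets:
    - [[0,0,0.4,-14,-6.9,-1.3,1],[0,0,0.4,-14,-6.9,-1.3,1],[0,0,0.4,-14,-6.9,-1.3,1],[0,0,0.4,-14,-6.9,-1.3,1],[0,0,0.4,-14,-6.9,-1.3,1]]

```text
time: 0.57
eef_pos: [0.2749, 0.4175, 0.2439]
ee_rot: [[-0.767, 0.641, 0.002], [0.641, 0.767, -0.003], [-0.004, -0.001, -1.0]]
force: [0.3, 0.7, 0.3]
grip_width: 0.0853
```

Request:
servo_tool:
  targets:
    - [[0,0,0.4,-15.6,-0.8,-1.3,1],[0,0,0.4,-15.6,-0.8,-1.3,1],[0,0,0.4,-15.6,-0.8,-1.3,1],[0,0,0.4,-15.6,-0.8,-1.3,1],[0,0,0.4,-15.6,-0.8,-1.3,1]]

```text
time: 0.98
eef_pos: [0.3934, 0.3076, 0.2576]
ee_rot: [[-0.45, 0.893, 0.005], [0.893, 0.45, -0.006], [-0.007, 0.002, -1.0]]
force: [-0.3, 0.0, 0.1]
grip_width: 0.085
```

Request:
servo_tool:
  targets:
    - [[0,0,0.4,-14.6,5.4,-1.3,1],[0,0,0.4,-14.6,5.4,-1.3,1],[0,0,0.4,-14.6,5.4,-1.3,1],[0,0,0.4,-14.6,5.4,-1.3,1],[0,0,0.4,-14.6,5.4,-1.3,1]]

```text
time: 1.4
eef_pos: [0.5109, 0.1977, 0.2709]
ee_rot: [[-0.059, 0.998, 0.006], [0.998, 0.059, -0.008], [-0.009, 0.005, -1.0]]
force: [-0.2, -0.2, -0.4]
grip_width: 0.0854
```

```bash
python3 - <<'E'
from h import *
snap("wrist","w1")
plan((.65,-.06,.24,-21))
E
```

```text
t=1.4 [0.5088 0.2    0.2707] F [-0.6  0.9 -0. ] w 0.0851
 [0.0, 0.0, 0.21, -13.41, 6.23, 1.64]
(0.65, -0.06, 0.24, -21) [0.0, 0.0, 0.21, -11.78, 8.94, 1.59]
```

View pics/w1.png

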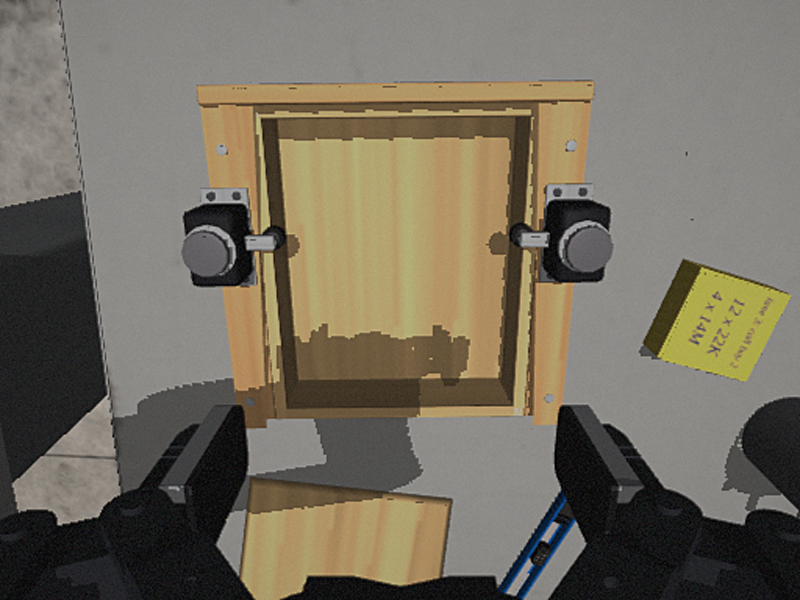

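The wrist view shows the crate square to the image. Button a is at (209,251), button b at (585,247), the rail screws at (222,150), (571,145), (249,400) and (548,398), and the note block at (715,320).

```bash
python3 - <<'E'
from h import *
c,im=load("w1")
f=lambda u,v,z:(1000*p2w(c,(u+.5)/1.5625-.5,(v+.5)/1.5625-.5,z)[:2])
for z in(.117,.1205,.124):
    a,b=f(209,251,z),f(585,247,z); d=a-b; print(z,a.round(1),b.round(1),np.linalg.norm(d).round(1),"yawx",(np.degrees(np.arctan2(d[1],d[0]))-90).round(2)%360, "mid",((a+b)/2).round(1))
s=[f(*p,.068) for p in[(222,150),(571,145),(249,400),(548,398)]]; print(np.round(s,1),np.mean(s,0).round(1))
m=(s[0]+s[1]-s[2]-s[3]);print(np.degrees(np.arctan2(m[1],m[0])))
m=(s[0]+s[2]-s[1]-s[3]);print(np.degrees(np.arctan2(m[1],m[0]))-90)
s=[f(*p,.068) for p in[(244,428),(562,427)]];print(np.round(s,1),"mouth mid",np.mean(s,0))
s=[f(*p,.056) for p in[(260,112),(533,112),(281,412),(519,413)]];print(np.round(s,1))
E
```

```text
0.117 [402.4 203.9] [613.1 218.6] 211.3 yawx 93.99000000000001 mid [507.8 211.2]
0.1205 [403.6 204.7] [611.9 219.3] 208.8 yawx 93.99000000000001 mid [507.7 212. ]
0.124 [404.8 205.6] [610.6 220. ] 206.3 yawx 93.99000000000001 mid [507.7 212.8]
[[396.9 256. ]
 [611.7 271.8]
 [408.3  83.2]
 [623.3  97.2]] [510.  177.1]
93.79093615741576
-266.0395813290136
[[403.9  59.9]
 [637.1  74. ]] mouth mid [520.52134974  66.92517264]
[[417.8 279.6]
 [588.4 289.9]
 [428.6  67.7]
 [607.5  77. ]]
```

Request:
servo_tool:
  targets:
    - [[0,0,0.21,-13.4,6.2,1.6,1],[0,0,0.21,-13.4,6.2,1.6,1],[0,0,0.21,-13.4,6.2,1.6,1],[0,0,0.21,-13.4,6.2,1.6,1],[0,0,0.21,-13.4,6.2,1.6,1]]

```text
time: 1.87
eef_pos: [0.5799, 0.0673, 0.2535]
ee_rot: [[0.15, 0.989, 0.001], [0.989, -0.15, -0.008], [-0.007, 0.002, -1.0]]
force: [-0.9, -0.2, -0.3]
grip_width: 0.0853
```

Request:
servo_tool:
  targets:
    - [[0,0,0.21,-11.8,8.9,1.6,0.2],[0,0,0.21,-11.8,8.9,1.6,0.2],[0,0,0.21,-11.8,8.9,1.6,0.2],[0,0,0.21,-11.8,8.9,1.6,0.2],[0,0,0.21,-11.8,8.9,1.6,0.2]]

```text
time: 2.28
eef_pos: [0.6509, -0.0653, 0.2357]
ee_rot: [[0.356, 0.935, -0.003], [0.935, -0.356, -0.008], [-0.009, 0.0, -1.0]]
force: [-0.4, 0.6, 0.5]
grip_width: 0.0516
```

Request:
servo_tool:
  targets:
    - [[0,0,0,0,0,0,0.2],[0,0,0,0,0,0,0.2]]

```text
time: 2.45
eef_pos: [0.6505, -0.0633, 0.235]
ee_rot: [[0.354, 0.935, -0.004], [0.935, -0.354, -0.007], [-0.008, -0.002, -1.0]]
force: [-0.6, 1.2, -0.7]
grip_width: 0.0511
```

```bash
cat >> h.py <<'E'
RNG=dict(red=[((0,130,50),(7,255,255)),((172,130,50),(180,255,255))],orange=[((8,130,60),(20,255,255))],blue=[((98,100,30),(125,255,255))])
def seg(c,im,col,z,mina=60,close=9):
    hsv=cv2.cvtColor(im,cv2.COLOR_RGB2HSV); m=sum(cv2.inRange(hsv,*r) for r in RNG[col]).astype(np.uint8)
    m=cv2.morphologyEx(m,cv2.MORPH_CLOSE,np.ones((close,close),np.uint8))
    n,l,st,ce=cv2.connectedComponentsWithStats(m)
    for i in range(1,n):
        if st[i,4]<mina: continue
        w=np.array([p2w(c,*q[0],z)[:2] for q in cv2.findNonZero((l==i).astype(np.uint8))],np.float32)*1000
        (a,(b,d),g)=cv2.minAreaRect(w); 
        if b<d: b,d,g=d,b,g+90
        print(col,"ctr",np.round(a),"LxW %.0f x %.0f"%(b,d),"axis %.1f"%((g+90)%180-90),"px",ce[i].round(),st[i,4])
E
python3 - <<'E'
from h import *
c,im=snap("wrist","w2"); seg(c,im,"blue",.014); seg(c,im,"orange",.014); print(monitor.state()["eef_pos"])
E
```

```text
blue ctr [661. -91.] LxW 150 x 22 axis 69.4 px [275. 171.] 1551
blue ctr [ 641. -262.] LxW 82 x 3 axis 63.4 px [307. 305.] 139
orange ctr [632.  82.] LxW 12 x 9 axis -70.4 px [186.  25.] 64
orange ctr [613.  80.] LxW 24 x 11 axis -5.1 px [171.  32.] 122
orange ctr [ 461. -154.] LxW 71 x 29 axis 1.8 px [136. 279.] 684
orange ctr [ 532. -328.] LxW 31 x 23 axis -75.4 px [244. 366.] 164
[ 0.65043432 -0.06300806  0.23554934]
```

View pics/w2.png

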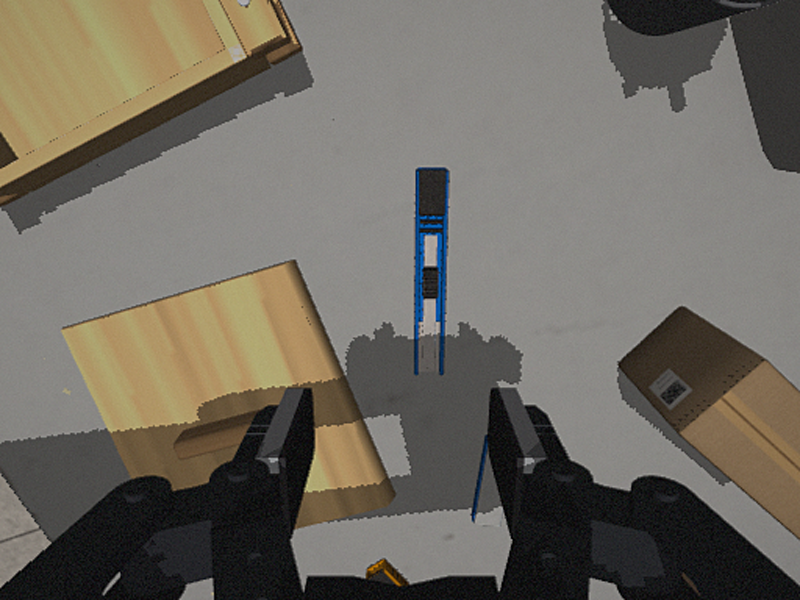

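The image confirms that the blue cutter lies vertically between (415,168) and (445,375), 150 x 22 mm as expected. The fingers are clear on both sides.

```bash
python3 - <<'E'
from h import *
plan((.661,-.091,.05,-20.6),(.661,-.091,.004,-20.6),(.661,-.091,.17,-20.6),(.5044,.1574,.17,4),(.5044,.1574,.015,4))
E
```

```text
t=2.5 [ 0.6504 -0.063   0.2355] F [-0.5 -0.3  0.7] w 0.0516
(0.661, -0.091, 0.05, -20.6) [-0.0, 0.01, -0.0, -2.1, 1.99, 18.57]
(0.661, -0.091, 0.004, -20.6) [-0.0, 0.0, -0.0, 0.0, 0.0, 4.6]
(0.661, -0.091, 0.17, -20.6) [-0.0, -0.0, 0.0, -0.0, -0.0, -16.6]
 [0.0, 0.0, -0.21, 8.87, -11.7, -0.0]
(0.5044, 0.1574, 0.17, 4) [0.0, -0.0, -0.21, 11.16, -9.54, -0.0]
(0.5044, 0.1574, 0.015, 4) [0.0, -0.0, -0.0, -0.0, 0.0, 15.5]
```

Request:
servo_tool:
  targets:
    - [[0,0.01,0,-2.1,2,18.5,0.2],[0,0.01,0,-2.1,2,18.5,0.2],[0,0.01,0,-2.1,2,18.5,0.2],[0,0.01,0,-2.1,2,18.5,0.2],[0,0.01,0,-2.1,2,18.5,0.2]]

```text
time: 2.92
eef_pos: [0.6576, -0.0884, 0.0449]
ee_rot: [[0.351, 0.936, -0.008], [0.936, -0.351, 0.004], [0.001, -0.009, -1.0]]
force: [-1.3, 0.7, -0.9]
grip_width: 0.051
```

```bash
python3 - <<'E'
from h import *
plan((.661,-.091,.004,-20.6))
E
```

```text
t=2.9 [ 0.6576 -0.0884  0.0449] F [-1.3  0.7 -0.9] w 0.0510
(0.661, -0.091, 0.004, -20.6) [-0.01, -0.0, 0.0, -0.13, 0.45, 4.08]
```

Request:
servo_tool:
  targets:
    - [[-0.01,0,0,-0.1,0.4,4.0,0.2],[-0.01,0,0,-0.1,0.4,4.0,0.2],[-0.01,0,0,-0.1,0.4,4.0,-1],[-0.01,0,0,-0.1,0.4,4.0,-1],[-0.01,0,0,-0.1,0.4,4.0,-1]]
  squeeze: 50

```text
time: 3.33
eef_pos: [0.6627, -0.0901, 0.0086]
ee_rot: [[0.35, 0.937, 0.006], [0.937, -0.35, -0.0], [0.002, 0.006, -1.0]]
force: [1.2, 0.2, -0.4]
grip_width: 0.0203
```

Request:
servo_tool:
  targets:
    - [[0,0,0,0,0,0,-1],[0,0,0,0,0,0,-1],[0,0,0,0,0,0,-1]]

```text
time: 3.58
eef_pos: [0.6639, -0.0903, 0.0108]
ee_rot: [[0.35, 0.937, 0.01], [0.937, -0.35, -0.001], [0.003, 0.01, -1.0]]
force: [0.1, -0.2, -1.5]
grip_width: 0.0199
```

Request:
servo_tool:
  targets:
    - [[0,0,0,0,0,-16.6,-1],[0,0,0,0,0,-16.6,-1],[0,0,0,0,0,-16.6,-1],[0,0,0,0,0,-16.6,-1],[0,0,0,0,0,-16.6,-1]]

```text
time: 4.0
eef_pos: [0.6667, -0.0912, 0.1901]
ee_rot: [[0.35, 0.936, 0.03], [0.937, -0.35, -0.005], [0.006, 0.03, -1.0]]
force: [1.0, -0.3, 1.8]
grip_width: 0.0202
```

Request:
servo_tool:
  targets:
    - [[0,0,-0.21,8.9,-11.7,0,-1],[0,0,-0.21,8.9,-11.7,0,-1],[0,0,-0.21,8.9,-11.7,0,-1],[0,0,-0.21,8.9,-11.7,0,-1],[0,0,-0.21,8.9,-11.7,0,-1]]

```text
time: 4.42
eef_pos: [0.5864, 0.037, 0.1885]
ee_rot: [[0.142, 0.989, 0.031], [0.99, -0.142, -0.003], [0.001, 0.031, -1.0]]
force: [-0.4, -0.1, -0.9]
grip_width: 0.02
```

Request:
servo_tool:
  targets:
    - [[0,0,-0.21,11.2,-9.5,0,-1],[0,0,-0.21,11.2,-9.5,0,-1],[0,0,-0.21,11.2,-9.5,0,-1],[0,0,-0.21,11.2,-9.5,0,-1],[0,0,-0.21,11.2,-9.5,0,-1]]

```text
time: 4.83
eef_pos: [0.5062, 0.1648, 0.186]
ee_rot: [[-0.072, 0.997, 0.031], [0.997, 0.072, -0.001], [-0.003, 0.031, -1.0]]
force: [0.6, 0.5, -1.5]
grip_width: 0.0197
```

```bash
python3 - <<'E'
from h import *
plan((.5044,.1574,.015,4),(.5044,.1574,.24,4),(.48,-.15,.26,12),(.54,-.36,.24,17))
E
```

```text
t=4.8 [0.5062 0.1648 0.186 ] F [ 0.6  0.5 -1.5] w 0.0197
(0.5044, 0.1574, 0.015, 4) [0.03, 0.0, 0.0, -0.67, -0.76, 17.09]
 [0.0, 0.0, 0.0, -0.0, 0.0, -11.25]
(0.5044, 0.1574, 0.24, 4) [0.0, 0.0, 0.0, -0.0, 0.0, -11.25]
 [0.0, -0.0, -0.07, -15.25, -2.29, -1.0]
(0.48, -0.15, 0.26, 12) [-0.0, -0.0, -0.07, -15.05, -3.35, -1.0]
 [0.0, 0.0, -0.04, -10.89, 0.75, 1.0]
(0.54, -0.36, 0.24, 17) [-0.0, -0.0, -0.04, -10.92, 0.28, 1.0]
```

Request:
servo_tool:
  targets:
    - [[0.03,0,0,-0.7,-0.8,9,-1],[0.03,0,0,-0.7,-0.8,9,-1],[0.03,0,0,-0.7,-0.8,16,-1],[0.03,0,0,-0.7,-0.8,16,-1],[0.03,0,0,-0.7,-0.8,16,-1]]

```text
time: 5.25
eef_pos: [0.4996, 0.1549, 0.0187]
ee_rot: [[-0.071, 0.997, -0.011], [0.997, 0.071, -0.006], [-0.005, -0.011, -1.0]]
force: [-1.4, 0.0, -1.5]
grip_width: 0.0198
```

Request:
servo_tool:
  targets:
    - [[0,0,0,0,0,0.1,-0.25],[0,0,0,0,0,0.1,-0.25],[0,0,0,0,0,0.1,-0.25]]

```text
time: 5.5
eef_pos: [0.5015, 0.1548, 0.02]
ee_rot: [[-0.07, 0.998, -0.007], [0.998, 0.07, -0.006], [-0.005, -0.008, -1.0]]
force: [-0.2, 0.1, 0.2]
grip_width: 0.0321
```

Request:
servo_tool:
  targets:
    - [[0,0,0,0,0,-20,-0.2],[0,0,0,0,0,-20,-0.2],[0,0,0,0,0,-20,-0.2],[0,0,0,0,0,-20,-0.2],[0,0,0,0,0,-20,-0.2]]

```text
time: 5.92
eef_pos: [0.504, 0.1561, 0.2268]
ee_rot: [[-0.07, 0.998, 0.001], [0.998, 0.07, -0.004], [-0.004, 0.001, -1.0]]
force: [1.0, 1.0, -0.1]
grip_width: 0.0342
```

```bash
python3 - <<'E'
from h import *
plan((.48,-.15,.26,12),(.54,-.36,.24,17))
c,im=load("w1");c,im=snap("wrist","w3"); seg(c,im,"blue",.022)
E
```

```text
t=5.9 [0.504  0.1561 0.2268] F [ 1.   1.  -0.1] w 0.0342
 [0.0, 0.0, -0.07, -15.19, -2.27, -1.6]
(0.48, -0.15, 0.26, 12) [0.0, 0.0, -0.07, -14.99, -3.32, -1.63]
 [0.0, -0.0, -0.04, -10.89, 0.75, 1.0]
(0.54, -0.36, 0.24, 17) [0.0, -0.0, -0.04, -10.92, 0.28, 1.0]
blue ctr [500. 153.] LxW 148 x 21 axis -86.0 px [254. 159.] 1470
```

Cutter b now lies in the crate at (500,153), aligned with its axis. Cutter a is next.

Request:
servo_tool:
  targets:
    - [[0,0,-0.07,-15.2,-2.3,-1.6,0.2],[0,0,-0.07,-15.2,-2.3,-1.6,0.2],[0,0,-0.07,-15.2,-2.3,-1.6,0.2],[0,0,-0.07,-15.2,-2.3,-1.6,0.2],[0,0,-0.07,-15.2,-2.3,-1.6,0.2]]

```text
time: 6.38
eef_pos: [0.4957, -0.0016, 0.256]
ee_rot: [[-0.133, 0.991, 0.023], [0.991, 0.133, -0.006], [-0.009, 0.022, -1.0]]
force: [0.5, -0.9, -0.1]
grip_width: 0.0512
```

Request:
servo_tool:
  targets:
    - [[0,0,-0.07,-15,-3.3,-1.6,0.2],[0,0,-0.07,-15,-3.3,-1.6,0.2],[0,0,-0.07,-15,-3.3,-1.6,0.2],[0,0,-0.07,-15,-3.3,-1.6,0.2],[0,0,-0.07,-15,-3.3,-1.6,0.2]]

```text
time: 6.8
eef_pos: [0.4826, -0.1602, 0.2754]
ee_rot: [[-0.195, 0.98, 0.028], [0.981, 0.195, -0.011], [-0.016, 0.025, -1.0]]
force: [-0.7, 0.2, -0.5]
grip_width: 0.0509
```

Request:
servo_tool:
  targets:
    - [[0,0,-0.09,-21,1,2,0.2],[0,0,-0.09,-21,1,2,0.2],[0,0,-0.09,-21,1,2,0.2],[0,0,-0.09,-21,1,2,0.2],[0,0,-0.09,-21,1,2,0.2]]

```text
time: 7.22
eef_pos: [0.533, -0.3577, 0.2616]
ee_rot: [[-0.283, 0.959, 0.031], [0.959, 0.284, -0.013], [-0.021, 0.026, -0.999]]
force: [1.1, 0.5, -0.9]
grip_width: 0.0513
```

Request:
servo_tool:
  targets:
    - [[0,0,0,0,0,0,0.2],[0,0,0,0,0,0,0.2]]

```text
time: 7.38
eef_pos: [0.5334, -0.3591, 0.2609]
ee_rot: [[-0.281, 0.959, 0.03], [0.96, 0.281, -0.012], [-0.02, 0.026, -0.999]]
force: [-0.6, 0.3, 0.5]
grip_width: 0.0512
```

```bash
python3 - <<'E'
from h import *
c,im=snap("wrist","w4"); seg(c,im,"orange",.014,close=13);seg(c,im,"red",.04)
plan((.549,-.396,.05,16.8))
E
```

```text
orange ctr [ 547. -395.] LxW 151 x 21 axis -72.8 px [255. 176.] 1407
red ctr [ 434. -392.] LxW 102 x 27 axis 85.0 px [155. 158.] 2261
t=7.4 [ 0.5335 -0.3577  0.2621] F [-0.4  0.7 -0.3] w 0.0510
 [0.01, 0.01, -0.0, -1.83, -0.08, 10.65]
(0.549, -0.396, 0.05, 16.8) [0.01, 0.01, -0.0, -1.95, 0.05, 10.63]
```

View pics/w4.png

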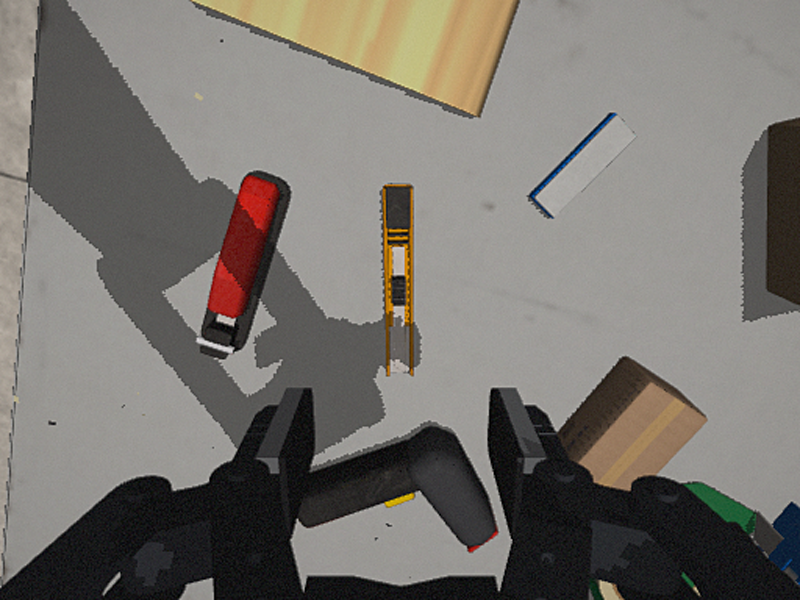

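The orange cutter lies at (397,280) between the fingers' lines, the stapler at (245,260) and the blades at (582,165), all undisturbed.

Request:
servo_tool:
  targets:
    - [[0.02,0.02,0,-3.7,-0.2,20,0.2],[0.02,0.02,0,-3.7,-0.2,20,0.2],[0.02,0.02,0,-3.7,-0.2,20,0.2],[0.02,0.02,0,-3.7,-0.2,20,0.2],[0.02,0.02,0,-3.7,-0.2,20,0.2]]

```text
time: 7.85
eef_pos: [0.549, -0.3941, 0.0627]
ee_rot: [[-0.285, 0.958, 0.008], [0.959, 0.285, 0.001], [-0.002, 0.008, -1.0]]
force: [0.4, 1.0, 0.2]
grip_width: 0.0514
```

```bash
python3 - <<'E'
from h import *
plan((.547,-.395,.003,17.2))
E
```

```text
t=7.8 [ 0.549  -0.3941  0.0627] F [0.4 1.  0.2] w 0.0514
(0.547, -0.395, 0.003, 17.2) [0.01, 0.0, -0.01, -0.01, -0.27, 5.97]
```

Request:
servo_tool:
  targets:
    - [[0.01,0,0,0,-0.3,6,0.2],[0.01,0,0,0,-0.3,6,0.2],[0.01,0,0,0,-0.3,6,0.2],[0.01,0,0,0,-0.3,6,-1],[0.01,0,0,0,-0.3,6,-1]]

```text
time: 8.27
eef_pos: [0.5482, -0.3943, 0.0055]
ee_rot: [[-0.287, 0.958, 0.002], [0.958, 0.287, -0.005], [-0.005, 0.0, -1.0]]
force: [-0.5, -0.3, 0.7]
grip_width: 0.0278
```

Request:
servo_tool:
  targets:
    - [[0,0,0,0,0,0.2,-1],[0,0,0,0,0,0.2,-1],[0,0,0,0,0,0.2,-1],[0,0,0,0,0,0.2,-1]]

```text
time: 8.6
eef_pos: [0.5496, -0.3944, 0.0061]
ee_rot: [[-0.287, 0.958, 0.005], [0.958, 0.287, -0.006], [-0.007, 0.003, -1.0]]
force: [0.5, 2.7, 5.7]
grip_width: 0.0203
```

Request:
servo_tool:
  targets:
    - [[0,0,0,0,0,-17,-1],[0,0,0,0,0,-17,-1],[0,0,0,0,0,-17,-1],[0,0,0,0,0,-17,-1],[0,0,0,0,0,-17,-1]]

```text
time: 9.02
eef_pos: [0.5516, -0.3959, 0.1875]
ee_rot: [[-0.287, 0.958, 0.018], [0.958, 0.287, -0.017], [-0.022, 0.013, -1.0]]
force: [0.7, -0.6, 1.6]
grip_width: 0.02
```

```bash
python3 - <<'E'
from h import *
plan((.4625,.1546,.18,4))
E
```

```text
t=9.0 [ 0.5516 -0.3959  0.1875] F [ 0.7 -0.6  1.6] w 0.0200
 [0.0, 0.01, 0.07, 18.43, 2.42, -0.12]
 [0.0, 0.01, 0.07, 18.56, 1.05, -0.01]
(0.4625, 0.1546, 0.18, 4) [0.0, 0.01, 0.07, 18.59, -0.32, 0.12]
```

Request:
servo_tool:
  targets:
    - [[0,0.01,0.07,18.4,2.4,0,-1],[0,0.01,0.07,18.4,2.4,0,-1],[0,0.01,0.07,18.4,2.4,0,-1],[0,0.01,0.07,18.4,2.4,0,-1],[0,0.01,0.07,18.4,2.4,0,-1]]

```text
time: 9.43
eef_pos: [0.5209, -0.2081, 0.184]
ee_rot: [[-0.222, 0.975, 0.016], [0.975, 0.222, -0.005], [-0.008, 0.014, -1.0]]
force: [1.3, 0.1, -1.4]
grip_width: 0.0202
```

Request:
servo_tool:
  targets:
    - [[0,0.01,0.07,18.6,1.1,0,-1],[0,0.01,0.07,18.6,1.1,0,-1],[0,0.01,0.07,18.6,1.1,0,-1],[0,0.01,0.07,18.6,1.1,0,-1],[0,0.01,0.07,18.6,1.1,0,-1]]

```text
time: 9.85
eef_pos: [0.4891, -0.021, 0.1825]
ee_rot: [[-0.156, 0.988, 0.014], [0.988, 0.156, 0.007], [0.004, 0.014, -1.0]]
force: [1.1, -1.3, -0.9]
grip_width: 0.0205
```

Request:
servo_tool:
  targets:
    - [[0,0.01,0.07,18.6,-0.3,0,-1],[0,0.01,0.07,18.6,-0.3,0,-1],[0,0.01,0.07,18.6,-0.3,0,-1],[0,0.01,0.07,18.6,-0.3,0,-1],[0,0.01,0.07,18.6,-0.3,0,-1]]

```text
time: 10.27
eef_pos: [0.4561, 0.1657, 0.1833]
ee_rot: [[-0.089, 0.996, 0.012], [0.996, 0.089, 0.018], [0.017, 0.014, -1.0]]
force: [0.1, -0.9, -1.2]
grip_width: 0.0204
```

```bash
python3 - <<'E'
from h import *
plan((.4625,.1546,.018,4))
E
```

```text
t=10.3 [0.4561 0.1657 0.1833] F [ 0.1 -0.9 -1.2] w 0.0204
(0.4625, 0.1546, 0.018, 4) [0.01, -0.02, 0.02, -1.44, 0.31, 16.51]
```

Request:
servo_tool:
  targets:
    - [[0.01,-0.02,0.02,-1.4,0.2,0,-1],[0.01,-0.02,0.02,-1.4,0.2,4,-1],[0.01,-0.02,0.02,-1.4,0.2,8,-1],[0.01,-0.02,0.02,-1.4,0.2,8,-1],[0.01,-0.02,0.02,-1.4,0.2,8,-1]]

```text
time: 10.68
eef_pos: [0.4579, 0.1521, 0.1003]
ee_rot: [[-0.068, 0.998, -0.004], [0.998, 0.068, -0.005], [-0.004, -0.004, -1.0]]
force: [0.1, -0.6, -0.1]
grip_width: 0.0199
```

```bash
python3 - <<'E'
from h import *
plan((.4605,.1545,.025,4))
E
```

```text
t=10.7 [0.4579 0.1521 0.1003] F [ 0.1 -0.6 -0.1] w 0.0199
(0.4605, 0.1545, 0.025, 4) [-0.0, 0.0, -0.0, 0.25, 0.31, 7.53]
```

Request:
servo_tool:
  targets:
    - [[0,0,0,0.2,0.3,7.5,-1],[0,0,0,0.2,0.3,7.5,-1],[0,0,0,0.2,0.3,7.5,-1],[0,0,0,0.2,0.3,7.5,-0.35],[0,0,0,0.2,0.3,7.5,-0.35]]

```text
time: 11.1
eef_pos: [0.4634, 0.1542, 0.0292]
ee_rot: [[-0.068, 0.998, 0.002], [0.998, 0.068, -0.004], [-0.004, 0.002, -1.0]]
force: [0.4, 0.4, -0.5]
grip_width: 0.0277
```

Request:
servo_tool:
  targets:
    - [[0,0,0,0,0,0,-0.3],[0,0,0,0,0,0,-0.3]]

```text
time: 11.27
eef_pos: [0.4666, 0.1547, 0.0332]
ee_rot: [[-0.067, 0.998, 0.01], [0.998, 0.067, -0.002], [-0.003, 0.01, -1.0]]
force: [0.7, -0.3, 0.7]
grip_width: 0.0297
```

Request:
servo_tool:
  targets:
    - [[0,0,0,0,0,-18,-0.3],[0,0,0,0,0,-18,-0.3],[0,0,0,0,0,-18,-0.3],[0,0,0,0,0,-18,-0.3],[0,0,0,0,0,-18,-0.3]]

```text
time: 11.68
eef_pos: [0.4675, 0.1557, 0.2227]
ee_rot: [[-0.068, 0.997, 0.024], [0.998, 0.068, 0.001], [-0.001, 0.024, -1.0]]
force: [0.8, -0.0, -0.0]
grip_width: 0.03
```

```bash
python3 - <<'E'
from h import *
c,im=snap("wrist","w5"); seg(c,im,"blue",.022);seg(c,im,"orange",.022,close=5,mina=300)
c,im=snap("top","t2",(150,110,415,280),3); seg(c,im,"red",.04,40,5)
plan((.50,-.10,.24,0),(.435,-.37,.21,-5))
E
```

```text
blue ctr [500. 153.] LxW 149 x 22 axis -86.2 px [284. 160.] 1469
blue ctr [456. 192.] LxW 15 x 12 axis 3.7 px [242. 128.] 65
orange ctr [460. 151.] LxW 153 x 22 axis -85.6 px [245. 158.] 1414
orange ctr [404.  63.] LxW 57 x 29 axis -85.9 px [186. 245.] 452
red ctr [1021. -608.] LxW 122 x 92 axis 82.1 px [409.  88.] 555
red ctr [850. 878.] LxW 41 x 18 axis -58.3 px [ 39. 134.] 40
red ctr [ 430. -392.] LxW 98 x 24 axis 86.4 px [366. 234.] 168
t=11.8 [0.4678 0.1557 0.2212] F [ 0.7 -0.5 -0. ] w 0.0298
 [0.01, -0.0, 0.03, -12.87, 0.77, -0.91]
(0.5, -0.1, 0.24, 0) [0.01, -0.0, 0.03, -12.83, 1.19, -0.92]
 [-0.0, 0.0, 0.04, -13.5, -3.25, 1.5]
(0.435, -0.37, 0.21, -5) [-0.0, -0.0, 0.04, -13.63, -2.66, 1.5]
```

View pics/w5.png

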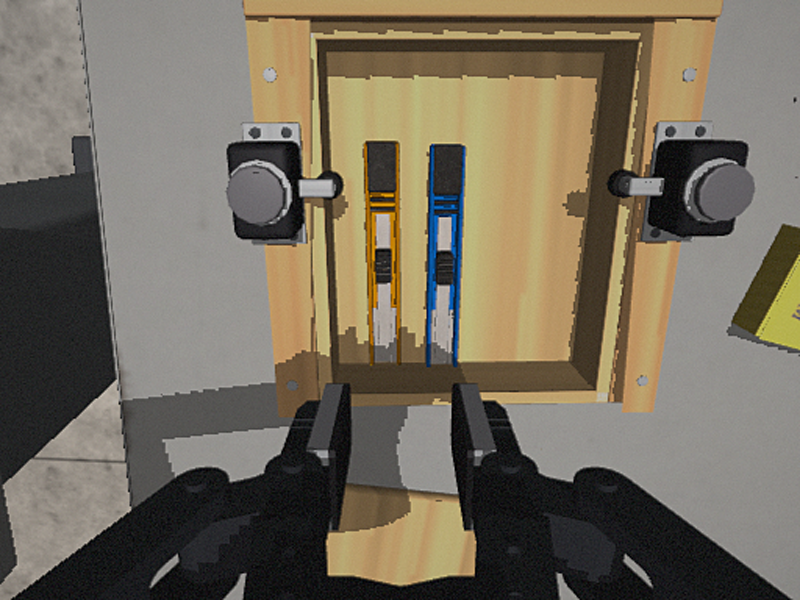

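Both cutters lie side by side in the crate at (383,250) and (445,250). The stapler is next.

Request:
servo_tool:
  targets:
    - [[0.01,0,0.03,-12.9,0.8,-0.9,0.4],[0.01,0,0.03,-12.9,0.8,-0.9,0.4],[0.01,0,0.03,-12.9,0.8,-0.9,0.4],[0.01,0,0.03,-12.9,0.8,-0.9,0.4],[0.01,0,0.03,-12.9,0.8,-0.9,0.4]]

```text
time: 12.2
eef_pos: [0.4843, 0.0254, 0.2306]
ee_rot: [[-0.033, 0.999, 0.014], [0.999, 0.033, -0.0], [-0.001, 0.014, -1.0]]
force: [0.8, 0.8, 0.4]
grip_width: 0.06
```

Request:
servo_tool:
  targets:
    - [[0.01,0,0.03,-12.8,1.2,-0.9,0.4],[0.01,0,0.03,-12.8,1.2,-0.9,0.4],[0.01,0,0.03,-12.8,1.2,-0.9,0.4],[0.01,0,0.03,-12.8,1.2,-0.9,0.4],[0.01,0,0.03,-12.8,1.2,-0.9,0.4]]

```text
time: 12.62
eef_pos: [0.5003, -0.103, 0.2391]
ee_rot: [[-0.0, 1.0, 0.003], [1.0, 0.0, 0.001], [0.001, 0.003, -1.0]]
force: [-0.2, 1.3, 0.7]
grip_width: 0.0597
```

Request:
servo_tool:
  targets:
    - [[0,0,0.04,-13.5,-3.2,1.5,0.4],[0,0,0.04,-13.5,-3.2,1.5,0.4],[0,0,0.04,-13.5,-3.2,1.5,0.4],[0,0,0.04,-13.5,-3.2,1.5,0.4],[0,0,0.04,-13.5,-3.2,1.5,0.4]]

```text
time: 13.03
eef_pos: [0.4676, -0.2385, 0.2224]
ee_rot: [[0.042, 0.999, 0.001], [0.999, -0.042, 0.002], [0.002, 0.001, -1.0]]
force: [0.5, 0.7, 0.8]
grip_width: 0.0599
```

Request:
servo_tool:
  targets:
    - [[0,0,0.04,-13.6,-2.7,2.5,0.4],[0,0,0.04,-13.6,-2.7,2.5,0.4],[0,0,0.04,-13.6,-2.7,2.5,0.4],[0,0,0.04,-13.6,-2.7,2.5,0.4],[0,0,0.04,-13.6,-2.7,2.5,0.4]]

```text
time: 13.45
eef_pos: [0.4346, -0.3734, 0.1951]
ee_rot: [[0.083, 0.997, -0.001], [0.996, -0.083, 0.004], [0.004, -0.002, -1.0]]
force: [0.3, 0.7, 0.0]
grip_width: 0.0597
```

```bash
python3 - <<'E'
from h import *
c,im=snap("wrist","w6"); seg(c,im,"red",.04,300)
plan((.433,-.404,.08,-5))
E
```

```text
red ctr [ 432. -392.] LxW 100 x 26 axis 85.9 px [257. 192.] 2862
t=13.5 [ 0.4354 -0.3718  0.1959] F [-0.1 -0.3  0.2] w 0.0599
(0.433, -0.404, 0.08, -5) [-0.0, -0.01, 0.01, -3.29, 0.03, 11.58]
```

Request:
servo_tool:
  targets:
    - [[0,0,0,-3.2,-0.1,12,0.4],[0,0,0,-3.2,-0.1,12,0.4],[0,0,0,-3.2,-0.1,18,0.4],[0,0,0,-3.2,-0.1,18,0.4],[0,0,0,-3.2,-0.1,18,0.4]]

```text
time: 13.92
eef_pos: [0.431, -0.3968, 0.01]
ee_rot: [[0.079, 0.997, -0.006], [0.997, -0.079, 0.014], [0.013, -0.007, -1.0]]
force: [-0.4, 1.6, -0.5]
grip_width: 0.0597
```

Request:
servo_tool:
  targets:
    - [[0,0,0,0,0,0.2,0.4],[0,0,0,0,0,0.2,-1],[0,0,0,0,0,0.2,-1],[0,0,0,0,0,0.2,-1],[0,0,0,0,0,0.2,-1]]

```text
time: 14.33
eef_pos: [0.4329, -0.3975, 0.0112]
ee_rot: [[0.078, 0.997, -0.001], [0.997, -0.078, 0.01], [0.01, -0.002, -1.0]]
force: [1.2, 1.9, 2.5]
grip_width: 0.0252
```

Request:
servo_tool:
  targets:
    - [[0,0,0,0,0,0,-1],[0,0,0,0,0,0,-1]]

```text
time: 14.5
eef_pos: [0.4337, -0.3982, 0.0128]
ee_rot: [[0.078, 0.997, 0.001], [0.997, -0.078, 0.008], [0.008, 0.0, -1.0]]
force: [-1.2, -0.0, -1.6]
grip_width: 0.025
```

Request:
servo_tool:
  targets:
    - [[0,0,0,0,0,-18,-1],[0,0,0,0,0,-18,-1],[0,0,0,0,0,-18,-1],[0,0,0,0,0,-18,-1],[0,0,0,0,0,-18,-1]]

```text
time: 14.92
eef_pos: [0.4353, -0.4019, 0.2014]
ee_rot: [[0.079, 0.997, 0.009], [0.997, -0.079, -0.002], [-0.001, 0.009, -1.0]]
force: [0.7, -0.8, -1.7]
grip_width: 0.025
```

```bash
python3 - <<'E'
from h import *
plan((.5566,.1711,.2,4))
E
```

```text
t=14.9 [ 0.4353 -0.4019  0.2014] F [ 0.7 -0.8 -1.7] w 0.0250
 [0.0, 0.0, -0.04, 14.52, 1.9, 0.04]
 [0.0, 0.0, -0.04, 14.44, 2.43, 0.04]
 [0.0, 0.0, -0.04, 14.34, 2.97, 0.04]
(0.5566, 0.1711, 0.2, 4) [0.0, 0.0, -0.04, 14.22, 3.5, 0.04]
```

Request:
servo_tool:
  targets:
    - [[0,0,-0.05,19,2.6,0,-1],[0,0,-0.05,19,2.6,0,-1],[0,0,-0.05,19,2.6,0,-1],[0,0,-0.05,19,2.6,0,-1],[0,0,-0.05,19,2.6,0,-1]]

```text
time: 15.33
eef_pos: [0.4764, -0.2107, 0.2019]
ee_rot: [[0.027, 1.0, 0.01], [1.0, -0.027, 0.0], [0.0, 0.01, -1.0]]
force: [0.1, -0.8, -1.4]
grip_width: 0.0248
```

Request:
servo_tool:
  targets:
    - [[0,0,-0.05,19,3.6,0,-1],[0,0,-0.05,19,3.6,0,-1],[0,0,-0.05,19,3.6,0,-1],[0,0,-0.05,19,3.6,0,-1],[0,0,-0.05,19,3.6,0,-1]]

```text
time: 15.75
eef_pos: [0.5173, -0.0186, 0.2025]
ee_rot: [[-0.025, 1.0, 0.011], [1.0, 0.025, 0.001], [0.001, 0.011, -1.0]]
force: [1.1, -0.6, -2.0]
grip_width: 0.025
```

```bash
python3 - <<'E'
from h import *
plan((.556,.181,.2,4),(.556,.181,.025,4))
E
```

```text
t=15.8 [ 0.5173 -0.0186  0.2025] F [ 1.1 -0.6 -2. ] w 0.0250
 [0.01, -0.0, -0.02, 9.93, 2.18, 0.16]
(0.556, 0.181, 0.2, 4) [0.01, -0.0, -0.02, 9.88, 2.4, 0.14]
(0.556, 0.181, 0.025, 4) [0.0, -0.0, -0.0, -0.0, 0.0, 17.5]
```

Request:
servo_tool:
  targets:
    - [[0.01,0,-0.04,19.8,4.5,0.2,-1],[0.01,0,-0.04,19.8,4.5,0.2,-1],[0.01,0,-0.04,19.8,4.5,0.2,-1],[0.01,0,-0.04,19.8,4.5,0.2,-1],[0.01,0,-0.04,19.8,4.5,0.2,-1]]

```text
time: 16.17
eef_pos: [0.5573, 0.1826, 0.2013]
ee_rot: [[-0.065, 0.998, 0.001], [0.998, 0.065, 0.001], [0.001, 0.001, -1.0]]
force: [1.0, 0.3, -1.9]
grip_width: 0.0252
```

```bash
python3 - <<'E'
from h import *
plan((.556,.181,.08,4),(.556,.181,.024,4))
E
```

```text
t=16.2 [0.5573 0.1826 0.2013] F [ 1.   0.3 -1.9] w 0.0252
(0.556, 0.181, 0.08, 4) [0.0, -0.0, -0.01, -0.16, -0.16, 12.13]
(0.556, 0.181, 0.024, 4) [0.0, -0.0, -0.0, 0.0, 0.0, 5.6]
```

Request:
servo_tool:
  targets:
    - [[0,0,0,-1.1,-1.0,1,-1],[0,0,0,-1.1,-1.0,5,-1],[0,0,0,-1.1,-1.0,9,-1],[0,0,0,-1.1,-1.0,12,-1],[0,0,0,-1.1,-1.0,12,-1]]

```text
time: 16.58
eef_pos: [0.5422, 0.1698, 0.0725]
ee_rot: [[-0.065, 0.998, -0.015], [0.998, 0.065, -0.002], [-0.001, -0.016, -1.0]]
force: [-2.7, -0.9, -3.9]
grip_width: 0.0249
```

```bash
python3 - <<'E'
from h import *
plan((.5475,.1725,.024,4))
E
```

```text
t=16.6 [0.5422 0.1698 0.0725] F [-2.7 -0.9 -3.9] w 0.0249
(0.5475, 0.1725, 0.024, 4) [-0.02, 0.0, -0.01, 0.24, 0.62, 4.84]
```

Request:
servo_tool:
  targets:
    - [[-0.02,0,0,0.2,0.5,4.8,-1],[-0.02,0,0,0.2,0.5,4.8,-1],[-0.02,0,0,0.2,0.5,4.8,-1],[-0.02,0,0,0.2,0.5,4.8,-1],[-0.02,0,0,0.2,0.5,4.8,-0.1]]

```text
time: 17.0
eef_pos: [0.5488, 0.1723, 0.0279]
ee_rot: [[-0.064, 0.998, 0.01], [0.998, 0.064, 0.0], [-0.001, 0.01, -1.0]]
force: [0.1, -0.7, -0.3]
grip_width: 0.0356
```

Request:
servo_tool:
  targets:
    - [[0,0,0,0,0,0,-0.1],[0,0,0,0,0,0,-0.1],[0,0,0,0,0,0,-0.1]]

```text
time: 17.25
eef_pos: [0.5509, 0.1727, 0.0308]
ee_rot: [[-0.064, 0.998, 0.016], [0.998, 0.064, 0.001], [0.0, 0.016, -1.0]]
force: [0.9, -0.6, -0.7]
grip_width: 0.0386
```

Request:
servo_tool:
  targets:
    - [[0,0,0,0,0,-18,-0.1],[0,0,0,0,0,-18,-0.1],[0,0,0,0,0,-18,-0.1],[0,0,0,0,0,-18,-0.1],[0,0,0,0,0,-18,-0.1]]

```text
time: 17.67
eef_pos: [0.5506, 0.173, 0.22]
ee_rot: [[-0.064, 0.998, 0.029], [0.998, 0.064, 0.004], [0.002, 0.029, -1.0]]
force: [-0.1, 0.1, 0.2]
grip_width: 0.0381
```

```bash
python3 - <<'E'
from h import *
c,im=snap("wrist","w7"); seg(c,im,"red",.05,300); seg(c,im,"blue",.022); seg(c,im,"orange",.022,close=5,mina=600)
plan((.63,-.22,.23,-26))
E
```

```text
red ctr [547. 177.] LxW 99 x 25 axis -86.0 px [249. 164.] 2811
blue ctr [501. 154.] LxW 148 x 22 axis -86.3 px [202. 175.] 1561
orange ctr [462. 151.] LxW 153 x 24 axis -85.6 px [162. 171.] 1540
t=17.7 [0.5515 0.1732 0.2217] F [1.1 0.  2.6] w 0.0385
 [0.01, -0.0, 0.17, -13.25, 1.78, -0.25]
 [0.01, -0.0, 0.17, -12.75, 4.02, -0.24]
(0.63, -0.22, 0.23, -26) [0.01, -0.0, 0.17, -11.87, 6.15, -0.24]
```

Request:
servo_tool:
  targets:
    - [[0.01,0,0.17,-13.2,1.8,-0.3,0.2],[0.01,0,0.17,-13.2,1.8,-0.3,0.2],[0.01,0,0.17,-13.2,1.8,-0.3,0.2],[0.01,0,0.17,-13.2,1.8,-0.3,0.2],[0.01,0,0.17,-13.2,1.8,-0.3,0.2]]

```text
time: 18.13
eef_pos: [0.5786, 0.0397, 0.2257]
ee_rot: [[0.11, 0.994, 0.024], [0.994, -0.11, 0.004], [0.007, 0.023, -1.0]]
force: [0.2, 0.2, -0.0]
grip_width: 0.0519
```

Request:
servo_tool:
  targets:
    - [[0.01,0,0.17,-12.8,4,0,0.2],[0.01,0,0.17,-12.8,4,0,0.2],[0.01,0,0.17,-12.8,4,0,0.2],[0.01,0,0.17,-12.8,4,0,0.2],[0.01,0,0.17,-12.8,4,0,0.2]]

```text
time: 18.55
eef_pos: [0.6044, -0.0938, 0.2251]
ee_rot: [[0.28, 0.96, 0.013], [0.96, -0.28, 0.006], [0.01, 0.011, -1.0]]
force: [-0.2, 0.7, -0.7]
grip_width: 0.0513
```

Request:
servo_tool:
  targets:
    - [[0.01,0,0.17,-11.9,6.2,0,0.2],[0.01,0,0.17,-11.9,6.2,0,0.2],[0.01,0,0.17,-11.9,6.2,0,0.2],[0.01,0,0.17,-11.9,6.2,0,0.2],[0.01,0,0.17,-11.9,6.2,0,0.2]]

```text
time: 18.97
eef_pos: [0.6308, -0.2263, 0.2234]
ee_rot: [[0.44, 0.898, 0.003], [0.898, -0.44, 0.011], [0.011, -0.002, -1.0]]
force: [0.3, 0.4, 0.5]
grip_width: 0.0514
```

```bash
python3 - <<'E'
from h import *
c,im=snap("wrist","w8"); seg(c,im,"blue",.01)
plan((.645,-.275,.05,-26))
E
```

```text
blue ctr [ 642. -266.] LxW 82 x 23 axis 47.0 px [286. 180.] 176
t=19.0 [ 0.6308 -0.2242  0.2239] F [ 0.9  1.5 -0.3] w 0.0513
(0.645, -0.275, 0.05, -26) [-0.0, -0.01, 0.0, -4.15, 3.54, 17.33]
```

View pics/w8.png

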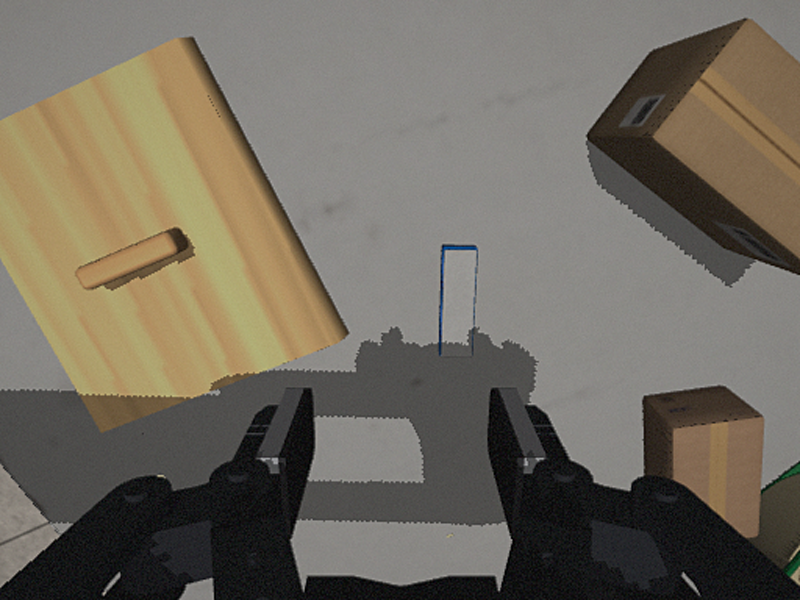

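The blade case's top runs from (444,248) to (478,356), nearly parallel to the tool x axis. Boxes are well clear at the right.

```bash
python3 - <<'E'
from h import *
c,im=load("w8")
f=lambda u,v,z=.014:(1000*p2w(c,(u+.5)/1.5625-.5,(v+.5)/1.5625-.5,z)[:2])
a=(f(445,249)+f(477,249))/2;b=(f(442,356)+f(474,356))/2;d=a-b
m=(a+b)/2;g=np.degrees(np.arctan2(d[1],d[0]));print(m,np.linalg.norm(d),g,np.linalg.norm(f(445,249)-f(477,249)))
plan((m[0]/1e3,m[1]/1e3,.06,g-90))
# lid from this view
for p,z in [((76,273),.036),((183,240),.036),((130,257),.036)]: print(f(*p,z))
for p in [(191,38),(348,333),(103,432)]: print("corner",f(*p,.012),f(*p,0))
E
```

```text
[ 651.25749097 -274.04203704] 77.24487916403791 64.28927148364286 21.354058984184515
t=19.0 [ 0.6308 -0.2242  0.2239] F [ 0.9  1.5 -0.3] w 0.0513
(np.float64(0.6512574909743754), np.float64(-0.2740420370437927), 0.06, np.float64(-25.710728516357136)) [-0.0, -0.01, -0.0, -3.78, 4.06, 16.33]
[ 441.54817849 -140.84920231]
[ 514.40690304 -152.84448335]
[ 478.43128369 -147.31080484]
corner [575.09314691 -51.22908855] [572.06192056 -47.6480354 ]
corner [ 571.80242281 -259.68658097] [ 568.65978118 -263.16335053]
corner [ 369.38768905 -249.19214307] [ 359.39181663 -252.31359855]
```

Request:
servo_tool:
  targets:
    - [[0,-0.01,0,-3.8,4,16.3,0.2],[0,-0.01,0,-3.8,4,16.3,0.2],[0,-0.01,0,-3.8,4,16.3,0.2],[0,-0.01,0,-3.8,4,16.3,0.2],[0,-0.01,0,-3.8,4,16.3,0.2]]

```text
time: 19.43
eef_pos: [0.6466, -0.2694, 0.0504]
ee_rot: [[0.436, 0.9, -0.015], [0.9, -0.436, 0.011], [0.003, -0.019, -1.0]]
force: [-2.3, 1.1, -2.6]
grip_width: 0.051
```

```bash
python3 - <<'E'
from h import *
plan((.651,-.274,.003,-25.7))
E
```

```text
t=19.4 [ 0.6466 -0.2694  0.0504] F [-2.3  1.1 -2.6] w 0.0510
(0.651, -0.274, 0.003, -25.7) [-0.02, -0.0, -0.0, -0.23, 0.69, 4.73]
```

Request:
servo_tool:
  targets:
    - [[-0.02,0,0,-0.2,0.5,4.8,0.2],[-0.02,0,0,-0.2,0.5,4.8,0.2],[-0.02,0,0,-0.2,0.5,4.8,0.2],[-0.02,0,0,-0.2,0.5,4.8,0.2],[-0.02,0,0,-0.2,0.5,4.8,-1]]

```text
time: 19.85
eef_pos: [0.6513, -0.272, 0.006]
ee_rot: [[0.435, 0.901, 0.007], [0.901, -0.435, 0.001], [0.003, 0.006, -1.0]]
force: [-0.9, -0.3, 0.8]
grip_width: 0.0404
```

Request:
servo_tool:
  targets:
    - [[0,0,0,0,0,0.3,-1],[0,0,0,0,0,0.3,-1],[0,0,0,0,0,0.3,-1],[0,0,0,0,0,0.3,-1]]

```text
time: 20.18
eef_pos: [0.6535, -0.272, 0.0069]
ee_rot: [[0.434, 0.901, 0.012], [0.901, -0.434, -0.001], [0.005, 0.011, -1.0]]
force: [0.6, 1.4, 6.7]
grip_width: 0.0218
```

Request:
servo_tool:
  targets:
    - [[0,0,0,0,0,-17,-1],[0,0,0,0,0,-17,-1],[0,0,0,0,0,-17,-1],[0,0,0,0,0,-17,-1],[0,0,0,0,0,-17,-1]]

```text
time: 20.6
eef_pos: [0.6547, -0.2735, 0.1893]
ee_rot: [[0.434, 0.9, 0.029], [0.901, -0.434, -0.009], [0.004, 0.03, -1.0]]
force: [0.9, -0.4, 1.9]
grip_width: 0.0215
```

```bash
python3 - <<'E'
from h import *
plan((.482,.15,.18,4))
E
```

```text
t=20.6 [ 0.6547 -0.2735  0.1893] F [ 0.9 -0.4  1.9] w 0.0215
 [0.01, 0.0, -0.17, 10.21, -11.32, 0.02]
 [0.01, 0.0, -0.17, 12.01, -9.39, 0.14]
(0.482, 0.15, 0.18, 4) [0.01, 0.0, -0.17, 13.45, -7.18, 0.23]
```

Request:
servo_tool:
  targets:
    - [[0.01,0,-0.17,10.2,-11.3,0,-1],[0.01,0,-0.17,10.2,-11.3,0,-1],[0.01,0,-0.17,10.2,-11.3,0,-1],[0.01,0,-0.17,10.2,-11.3,0,-1],[0.01,0,-0.17,10.2,-11.3,0,-1]]

```text
time: 21.02
eef_pos: [0.5961, -0.1277, 0.1884]
ee_rot: [[0.271, 0.962, 0.021], [0.963, -0.271, -0.003], [0.002, 0.021, -1.0]]
force: [0.6, -0.4, -0.5]
grip_width: 0.0215
```

Request:
servo_tool:
  targets:
    - [[0.01,0,-0.17,12,-9.4,0.1,-1],[0.01,0,-0.17,12,-9.4,0.1,-1],[0.01,0,-0.17,12,-9.4,0.1,-1],[0.01,0,-0.17,12,-9.4,0.1,-1],[0.01,0,-0.17,12,-9.4,0.1,-1]]

```text
time: 21.43
eef_pos: [0.5365, 0.0179, 0.1864]
ee_rot: [[0.099, 0.995, 0.011], [0.995, -0.099, 0.001], [0.003, 0.011, -1.0]]
force: [-0.1, -0.4, -0.1]
grip_width: 0.0215
```

Request:
servo_tool:
  targets:
    - [[0.01,0,-0.17,13.4,-7.2,0.2,-1],[0.01,0,-0.17,13.4,-7.2,0.2,-1],[0.01,0,-0.17,13.4,-7.2,0.2,-1],[0.01,0,-0.17,13.4,-7.2,0.2,-1],[0.01,0,-0.17,13.4,-7.2,0.2,-1]]

```text
time: 21.85
eef_pos: [0.4765, 0.1625, 0.1845]
ee_rot: [[-0.077, 0.997, 0.001], [0.997, 0.077, 0.005], [0.004, 0.002, -1.0]]
force: [-0.3, -0.2, 0.0]
grip_width: 0.0216
```

```bash
python3 - <<'E'
from h import *
plan((.481,.152,.07,4))
E
```

```text
t=21.9 [0.4765 0.1625 0.1845] F [-0.3 -0.2  0. ] w 0.0216
(0.481, 0.152, 0.07, 4) [0.0, -0.0, 0.01, -1.13, 0.35, 11.44]
```

Request:
servo_tool:
  targets:
    - [[0,0,0.01,-1.1,0.5,3,-1],[0,0,0.01,-1.1,0.5,7,-1],[0,0,0.01,-1.1,0.5,11,-1],[0,0,0.01,-1.1,0.5,11,-1],[0,0,0.01,-1.1,0.5,11,-1]]

```text
time: 22.27
eef_pos: [0.481, 0.151, 0.0723]
ee_rot: [[-0.066, 0.998, -0.005], [0.998, 0.066, 0.003], [0.003, -0.005, -1.0]]
force: [0.6, 0.1, 0.7]
grip_width: 0.0214
```

Request:
servo_tool:
  targets:
    - [[0,0,0,0,0.2,3.6,-1],[0,0,0,0,0.2,3.6,-1],[0,0,0,0,0.2,3.6,-1],[0,0,0,0,0.2,3.6,-0.3],[0,0,0,0,0.2,3.6,-0.3]]

```text
time: 22.68
eef_pos: [0.4854, 0.1516, 0.0398]
ee_rot: [[-0.065, 0.998, 0.001], [0.998, 0.065, 0.004], [0.004, 0.002, -1.0]]
force: [-0.2, -0.0, 1.1]
grip_width: 0.0298
```

Request:
servo_tool:
  targets:
    - [[0,0,0,0,0,0,-0.3],[0,0,0,0,0,0,-0.3]]

```text
time: 22.85
eef_pos: [0.4875, 0.1519, 0.0426]
ee_rot: [[-0.066, 0.998, 0.007], [0.998, 0.065, 0.005], [0.004, 0.007, -1.0]]
force: [-0.2, 0.1, 0.3]
grip_width: 0.0297
```

Request:
servo_tool:
  targets:
    - [[0,0,0,0,0,-18,-0.3],[0,0,0,0,0,-18,-0.3],[0,0,0,0,0,-18,-0.3],[0,0,0,0,0,-18,-0.3],[0,0,0,0,0,-18,-1]]

```text
time: 23.27
eef_pos: [0.4888, 0.1516, 0.2313]
ee_rot: [[-0.066, 0.998, 0.02], [0.998, 0.066, 0.007], [0.006, 0.02, -1.0]]
force: [0.3, 0.4, -0.3]
grip_width: 0.0186
```

Request:
servo_tool:
  targets:
    - [[0,0,0,0,0,-1,-1],[0,0,0,0,0,-1,-1],[0,0,0,0,0,-1,-1],[0,0,0,0,0,-1,-1]]

```text
time: 23.6
eef_pos: [0.488, 0.1515, 0.2402]
ee_rot: [[-0.066, 0.998, 0.018], [0.998, 0.066, 0.007], [0.006, 0.019, -1.0]]
force: [-0.4, 0.1, -0.3]
grip_width: -0.0001
```

```bash
python3 - <<'E'
from h import *
c,im=snap("wrist","w9"); print(monitor.state()["eef_pos"],monitor.state()["ee_rot"].round(3))
E
```

```text
[0.48771166 0.15141771 0.23940637] [[-0.066  0.998  0.017]
 [ 0.998  0.066  0.007]
 [ 0.006  0.017 -1.   ]]
```

View pics/w9.png

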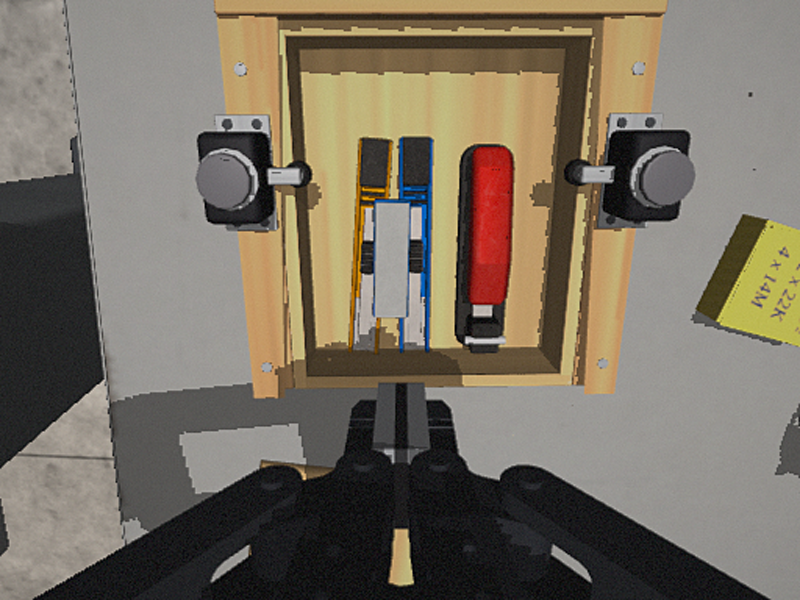

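All four tools lie in the crate, with the blade case across the cutters at (391,258) and the stapler upright at (487,245). Buttons are at (226,178) and (668,177), the rails' mouth corners at (254,397) and (614,393).

```bash
python3 - <<'E'
from h import *
c,im=load("w9")
f=lambda u,v,z:(1000*p2w(c,(u+.5)/1.5625-.5,(v+.5)/1.5625-.5,z)[:2])
for z in(.110,.117,.124):
    a,b=f(226,178,z),f(668,177,z); d=a-b; print(z,a.round(1),b.round(1),np.linalg.norm(d).round(1),((a+b)/2).round(1))
for n,z,ps in[("screws",.068,[(240,69),(639,69),(266,367),(602,363)]),("mouth",.068,[(254,397),(616,393)]),("inner rim",.056,[(287,35),(592,33),(301,386),(573,384)])]:
    w=[f(*p,z) for p in ps]; print(n,np.round(w,1).tolist(),np.mean(w,0).round(1))
u=np.array([-.0698,.9976]); v=np.array([-.9976,-.0698])
for o in [(511,178)]:
    for n,x,y,z in[("btn a",30,109,117),("btn b",30,-109,117),("mouth+",-112,118,68),("mouth-",-112,-118,68)]:
        p=np.array(o)+x*u+y*v; print(n,p.round(1),(w2p(c,[p[0]/1e3,p[1]/1e3,z/1e3])*1.5625).round(0))
plan((.40,.200,.15,4))
E
```

```text
0.11 [399.3 202.5] [619.1 217.3] 220.3 [509.2 209.9]
0.117 [401.3 203.2] [615.5 217.6] 214.7 [508.4 210.4]
0.124 [403.4 203.9] [611.9 217.9] 209.0 [507.7 210.9]
screws [[396.3, 256.4], [612.1, 271.1], [408.5, 81.8], [623.5, 97.2]] [510.1 176.6]
mouth [[400.5, 60.1], [636.7, 76.4]] [518.6  68.3]
inner rim [[419.3, 276.4], [587.3, 289.1], [429.0, 63.6], [612.1, 75.6]] [511.9 176.2]
btn a [400.2 200.3] [223. 184.]
btn b [617.6 215.5] [671. 181.]
mouth+ [401.1  58. ] [255. 400.]
mouth- [636.5  74.5] [615. 395.]
t=23.6 [0.4877 0.1514 0.2394] F [ 0.3  0.1 -0.4] w -0.0001
(0.4, 0.2, 0.15, 4) [0.02, -0.01, -0.0, 5.37, -8.58, 8.83]
```

Request:
servo_tool:
  targets:
    - [[0.02,-0.01,0,5.6,-8.6,0,-1],[0.02,-0.01,0,5.6,-8.6,4,-1],[0.02,-0.01,0,5.6,-8.6,8.8,-1],[0.02,-0.01,0,5.6,-8.6,8.8,-1],[0.02,-0.01,0,5.6,-8.6,8.8,-1]]

```text
time: 24.07
eef_pos: [0.392, 0.201, 0.1409]
ee_rot: [[-0.068, 0.997, -0.021], [0.998, 0.068, -0.01], [-0.009, -0.022, -1.0]]
force: [-0.5, -0.0, -1.4]
grip_width: 0.0002
```

Request:
servo_tool:
  targets:
    - [[0,0,0,0,0,0,-1],[0,0,0,0,0,0,-1],[0,0,0,0,0,0,-1]]

```text
time: 24.32
eef_pos: [0.3935, 0.201, 0.1422]
ee_rot: [[-0.068, 0.998, -0.019], [0.998, 0.067, -0.01], [-0.009, -0.02, -1.0]]
force: [0.1, -0.3, 1.2]
grip_width: -0.0
```

```bash
python3 - <<'E'
from h import *
plan((.40,.2023,.132,4),(.40,.2023,.121,4))
E
```

```text
t=24.3 [0.3935 0.201  0.1422] F [ 0.1 -0.3  1.2] w -0.0000
(0.4, 0.2023, 0.132, 4) [-0.02, 0.01, -0.0, 0.1, 0.68, 1.01]
(0.4, 0.2023, 0.121, 4) [0.0, -0.0, 0.0, -0.0, -0.0, 1.1]
```

Request:
servo_tool:
  targets:
    - [[-0.02,0.01,0,0.1,0.7,1,-1],[-0.02,0.01,0,0.1,0.7,1,-1],[-0.02,0.01,0,0.1,0.7,1,-1],[-0.02,0.01,0,0.1,0.7,1,-1],[-0.02,0.01,0,0.1,0.7,1,-1]]

```text
time: 24.73
eef_pos: [0.4009, 0.2024, 0.1332]
ee_rot: [[-0.067, 0.998, 0.002], [0.998, 0.067, 0.002], [0.002, 0.002, -1.0]]
force: [0.0, 0.2, -0.4]
grip_width: 0.0002
```

Request:
servo_tool:
  targets:
    - [[0,0,0,0,0,0.6,-1],[0,0,0,0,0,0.6,-1],[0,0,0,0,0,0.6,-1],[0,0,0,0,0,0.6,-1],[0,0,0,0,0,0.6,-1]]

```text
time: 25.15
eef_pos: [0.4008, 0.2024, 0.1272]
ee_rot: [[-0.067, 0.998, 0.002], [0.998, 0.067, 0.002], [0.002, 0.002, -1.0]]
force: [-0.9, 0.4, 0.3]
grip_width: -0.0001
```

Request:
servo_tool:
  targets:
    - [[0,0,0,0,0,0.4,-1],[0,0,0,0,0,0.4,-1],[0,0,0,0,0,0.4,-1],[0,0,0,0,0,0.4,-1],[0,0,0,0,0,0.4,-1]]

```text
time: 25.57
eef_pos: [0.4009, 0.2024, 0.1232]
ee_rot: [[-0.067, 0.998, 0.002], [0.998, 0.067, 0.002], [0.002, 0.002, -1.0]]
force: [-0.7, -0.5, 1.1]
grip_width: 0.0002
```

```bash
python3 - <<'E'
from h import *
plan((.40,.2023,.121,4))
E
```

```text
t=25.6 [0.4009 0.2024 0.1232] F [-0.7 -0.5  1.1] w 0.0002
(0.4, 0.2023, 0.121, 4) [0.0, -0.0, -0.0, -0.01, -0.09, 0.22]
```

Small steps track well. I'll continue to 0.1205 and then 0.1185.

Request:
servo_tool:
  targets:
    - [[0,0,0,0,0,0.25,-1],[0,0,0,0,0,0.25,-1],[0,0,0,0,0,0.25,-1],[0,0,0,0,0,0.25,-1],[0,0,0,0,0,0.25,-1]]

```text
time: 25.98
eef_pos: [0.4009, 0.2025, 0.1207]
ee_rot: [[-0.067, 0.998, 0.002], [0.998, 0.067, 0.002], [0.002, 0.002, -1.0]]
force: [0.5, 0.3, -0.5]
grip_width: -0.0001
```

Request:
servo_tool:
  targets:
    - [[0,0,0,0,0,0,-1],[0,0,0,0,0,0,-1]]

```text
time: 26.15
eef_pos: [0.4009, 0.2025, 0.1208]
ee_rot: [[-0.067, 0.998, 0.002], [0.998, 0.067, 0.002], [0.002, 0.002, -1.0]]
force: [-0.3, 0.2, -0.1]
grip_width: -0.0
```

Request:
servo_tool:
  targets:
    - [[0,0,0,0,0,0,-1],[0,0,0,0,0,0,-1]]

```text
time: 26.32
eef_pos: [0.401, 0.2025, 0.1208]
ee_rot: [[-0.067, 0.998, 0.002], [0.998, 0.067, 0.002], [0.002, 0.002, -1.0]]
force: [0.2, 0.1, -0.3]
grip_width: -0.0003
```

No force at 0.1208, so a appears to be latched. I'll confirm contact just below 0.117, press it through and feel again.

Request:
servo_tool:
  targets:
    - [[0,0,0,0,0,0.5,-1],[0,0,0,0,0,0.5,-1],[0,0,0,0,0,0.5,-1],[0,0,0,0,0,0.5,-1],[0,0,0,0,0,0.5,-1]]

```text
time: 26.73
eef_pos: [0.4014, 0.2026, 0.1163]
ee_rot: [[-0.067, 0.998, 0.003], [0.998, 0.067, 0.002], [0.002, 0.003, -1.0]]
force: [0.6, -0.1, 2.7]
grip_width: -0.0002
```

Request:
servo_tool:
  targets:
    - [[0,0,0,0,0,0.5,-1],[0,0,0,0,0,0.5,-1],[0,0,0,0,0,0.5,-1],[0,0,0,0,0,0.5,-1],[0,0,0,0,0,0.5,-1]]

```text
time: 27.15
eef_pos: [0.4015, 0.2027, 0.1114]
ee_rot: [[-0.067, 0.998, 0.003], [0.998, 0.067, 0.002], [0.002, 0.004, -1.0]]
force: [-0.3, -0.5, 3.9]
grip_width: 0.0002
```

Request:
servo_tool:
  targets:
    - [[0,0,0,0,0,0.1,-1],[0,0,0,0,0,0.1,-1],[0,0,0,0,0,0.1,-1]]

```text
time: 27.4
eef_pos: [0.4015, 0.2027, 0.1105]
ee_rot: [[-0.067, 0.998, 0.003], [0.998, 0.067, 0.002], [0.002, 0.004, -1.0]]
force: [0.2, -0.1, 3.9]
grip_width: -0.0003
```

Request:
servo_tool:
  targets:
    - [[0,0,0,0,0,-2,-1],[0,0,0,0,0,-2,-1],[0,0,0,0,0,-2,-1],[0,0,0,0,0,-2,-1],[0,0,0,0,0,-2,-1]]

```text
time: 27.82
eef_pos: [0.4006, 0.2023, 0.1289]
ee_rot: [[-0.067, 0.998, 0.001], [0.998, 0.067, 0.002], [0.002, 0.001, -1.0]]
force: [0.6, 0.4, -0.5]
grip_width: -0.0001
```

Request:
servo_tool:
  targets:
    - [[0,0,0,0,0,0.85,-1],[0,0,0,0,0,0.85,-1],[0,0,0,0,0,0.85,-1],[0,0,0,0,0,0.85,-1],[0,0,0,0,0,0.85,-1]]

```text
time: 28.23
eef_pos: [0.4008, 0.2024, 0.1206]
ee_rot: [[-0.067, 0.998, 0.001], [0.998, 0.067, 0.002], [0.002, 0.001, -1.0]]
force: [1.1, 0.7, 1.7]
grip_width: -0.0002
```

Request:
servo_tool:
  targets:
    - [[0,0,0,0,0,0,-1],[0,0,0,0,0,0,-1]]

```text
time: 28.4
eef_pos: [0.4008, 0.2024, 0.1207]
ee_rot: [[-0.067, 0.998, 0.001], [0.998, 0.067, 0.002], [0.002, 0.001, -1.0]]
force: [0.7, -0.1, 2.8]
grip_width: -0.0001
```

Request:
servo_tool:
  targets:
    - [[0,0,0,0,0,-3,-1],[0,0,0,0,0,-3,-1],[0,0,0,0,0,-3,-1],[0,0,0,0,0,-3,-1],[0,0,0,0,0,-3,-1]]

```text
time: 28.82
eef_pos: [0.3998, 0.202, 0.1494]
ee_rot: [[-0.067, 0.998, -0.001], [0.998, 0.067, 0.001], [0.001, -0.001, -1.0]]
force: [-0.1, -0.1, -0.3]
grip_width: -0.0001
```

```bash
python3 - <<'E'
from h import *
plan((.6173,.2175,.155,4),(.6173,.2175,.13,4))
E
```

```text
t=28.8 [0.3998 0.202  0.1494] F [-0.1 -0.1 -0.3] w -0.0001
 [-0.0, -0.0, -0.0, 0.04, 10.9, -0.3]
(0.6173, 0.2175, 0.155, 4) [-0.0, -0.0, -0.0, 0.03, 10.9, -0.29]
(0.6173, 0.2175, 0.13, 4) [0.0, -0.0, -0.0, 0.0, -0.0, 2.5]
```

Hold-down a is now up, with about 2.3 N at 0.1206. Next is button b.

Request:
servo_tool:
  targets:
    - [[0,0,0,0,10.9,-0.3,-1],[0,0,0,0,10.9,-0.3,-1],[0,0,0,0,10.9,-0.3,-1],[0,0,0,0,10.9,-0.3,-1],[0,0,0,0,10.9,-0.3,-1]]

```text
time: 29.23
eef_pos: [0.5084, 0.2089, 0.1502]
ee_rot: [[-0.066, 0.998, -0.006], [0.998, 0.066, -0.0], [-0.0, -0.006, -1.0]]
force: [0.5, -0.0, 0.2]
grip_width: 0.0001
```

Request:
servo_tool:
  targets:
    - [[0,0,0,0,10.9,-0.3,-1],[0,0,0,0,10.9,-0.3,-1],[0,0,0,0,10.9,-0.3,-1],[0,0,0,0,10.9,-0.3,-1],[0,0,0,0,10.9,-0.3,-1]]

```text
time: 29.65
eef_pos: [0.6162, 0.216, 0.151]
ee_rot: [[-0.066, 0.998, -0.009], [0.998, 0.066, -0.001], [-0.0, -0.009, -1.0]]
force: [0.0, 0.4, 0.2]
grip_width: -0.0002
```

Request:
servo_tool:
  targets:
    - [[0,0,0,0,0,2,-1],[0,0,0,0,0,2,-1],[0,0,0,0,0,2,-1],[0,0,0,0,0,2,-1],[0,0,0,0,0,2,-1]]

```text
time: 30.07
eef_pos: [0.6157, 0.2163, 0.1325]
ee_rot: [[-0.067, 0.998, -0.008], [0.998, 0.067, -0.001], [-0.0, -0.008, -1.0]]
force: [-0.0, -0.3, 0.7]
grip_width: -0.0
```

```bash
python3 - <<'E'
from h import *
plan((.6173,.2175,.1205,4))
E
```

```text
t=30.1 [0.6157 0.2163 0.1325] F [-0.  -0.3  0.7] w -0.0000
(0.6173, 0.2175, 0.1205, 4) [-0.01, -0.0, -0.0, 0.11, 0.17, 1.2]
```

Request:
servo_tool:
  targets:
    - [[-0.01,0,0,0.1,0.1,1.2,-1],[-0.01,0,0,0.1,0.1,1.2,-1],[-0.01,0,0,0.1,0.1,1.2,-1],[-0.01,0,0,0.1,0.1,1.2,-1],[-0.01,0,0,0.1,0.1,1.2,-1]]

```text
time: 30.48
eef_pos: [0.6169, 0.2174, 0.1214]
ee_rot: [[-0.067, 0.998, 0.004], [0.998, 0.067, 0.0], [0.0, 0.004, -1.0]]
force: [-0.1, 0.4, 0.2]
grip_width: -0.0003
```

Request:
servo_tool:
  targets:
    - [[0,0,0,0,0,0,-1],[0,0,0,0,0,0,-1]]

```text
time: 30.65
eef_pos: [0.6173, 0.2174, 0.1221]
ee_rot: [[-0.067, 0.998, 0.004], [0.998, 0.067, 0.001], [0.0, 0.004, -1.0]]
force: [-0.4, 0.2, -0.3]
grip_width: -0.0001
```

Request:
servo_tool:
  targets:
    - [[0,0,0,0,0,0,-1],[0,0,0,0,0,0,-1]]

```text
time: 30.82
eef_pos: [0.6174, 0.2174, 0.1224]
ee_rot: [[-0.066, 0.998, 0.005], [0.998, 0.066, 0.001], [0.0, 0.005, -1.0]]
force: [0.5, 0.3, -0.5]
grip_width: 0.0001
```

Request:
servo_tool:
  targets:
    - [[0,0,0,0,0,0.3,-1],[0,0,0,0,0,0.3,-1],[0,0,0,0,0,0.3,-1],[0,0,0,0,0,0.3,-1]]

```text
time: 31.15
eef_pos: [0.6174, 0.2174, 0.1191]
ee_rot: [[-0.066, 0.998, 0.005], [0.998, 0.066, 0.001], [0.0, 0.005, -1.0]]
force: [-0.4, 0.8, -0.3]
grip_width: 0.0001
```

Request:
servo_tool:
  targets:
    - [[0,0,0,0,0,0,-1],[0,0,0,0,0,0,-1]]

```text
time: 31.32
eef_pos: [0.6174, 0.2174, 0.1191]
ee_rot: [[-0.067, 0.998, 0.004], [0.998, 0.067, 0.001], [0.0, 0.004, -1.0]]
force: [-0.1, 0.3, -0.4]
grip_width: -0.0001
```

Hold-down b is latched too, so I'll press it through and feel again.

Request:
servo_tool:
  targets:
    - [[0,0,0,0,0,0.4,-1],[0,0,0,0,0,0.4,-1],[0,0,0,0,0,0.4,-1],[0,0,0,0,0,0.4,-1],[0,0,0,0,0,0.4,-1]]

```text
time: 31.73
eef_pos: [0.6179, 0.2175, 0.116]
ee_rot: [[-0.066, 0.998, 0.006], [0.998, 0.066, 0.001], [0.001, 0.006, -1.0]]
force: [0.9, 0.2, 3.0]
grip_width: -0.0002
```

Request:
servo_tool:
  targets:
    - [[0,0,0,0,0,0.5,-1],[0,0,0,0,0,0.5,-1],[0,0,0,0,0,0.5,-1],[0,0,0,0,0,0.5,-1],[0,0,0,0,0,0.5,-1]]

```text
time: 32.15
eef_pos: [0.618, 0.2176, 0.1111]
ee_rot: [[-0.067, 0.998, 0.006], [0.998, 0.066, 0.001], [0.001, 0.006, -1.0]]
force: [0.1, -0.1, 4.0]
grip_width: 0.0001
```

Request:
servo_tool:
  targets:
    - [[0,0,0,0,0,-1.9,-1],[0,0,0,0,0,-1.9,-1],[0,0,0,0,0,-1.9,-1],[0,0,0,0,0,-1.9,-1],[0,0,0,0,0,-1.9,-1]]

```text
time: 32.57
eef_pos: [0.617, 0.2174, 0.1282]
ee_rot: [[-0.066, 0.998, 0.004], [0.998, 0.066, 0.0], [0.0, 0.004, -1.0]]
force: [-0.6, -1.0, -0.2]
grip_width: -0.0004
```

Request:
servo_tool:
  targets:
    - [[0,0,0,0,0,0.9,-1],[0,0,0,0,0,0.9,-1],[0,0,0,0,0,0.9,-1],[0,0,0,0,0,0.9,-1],[0,0,0,0,0,0.9,-1]]

```text
time: 32.98
eef_pos: [0.6175, 0.2174, 0.1192]
ee_rot: [[-0.066, 0.998, 0.005], [0.998, 0.066, 0.001], [0.0, 0.005, -1.0]]
force: [2.4, 0.1, 3.2]
grip_width: -0.0001
```

Request:
servo_tool:
  targets:
    - [[0,0,0,0,0,0,-1],[0,0,0,0,0,0,-1]]

```text
time: 33.15
eef_pos: [0.6175, 0.2174, 0.119]
ee_rot: [[-0.067, 0.998, 0.004], [0.998, 0.067, 0.001], [0.0, 0.004, -1.0]]
force: [1.6, 0.9, 2.6]
grip_width: 0.0001
```

Request:
servo_tool:
  targets:
    - [[0,0,0,0,0,-13,-1],[0,0,0,0,0,-13,-1],[0,0,0,0,0,-13,-1],[0,0,0,0,0,-13,-1],[0,0,0,0,0,-13,0]]

```text
time: 33.57
eef_pos: [0.6178, 0.2176, 0.2536]
ee_rot: [[-0.067, 0.998, 0.011], [0.998, 0.067, 0.002], [0.002, 0.011, -1.0]]
force: [0.1, 0.2, -0.0]
grip_width: 0.0111
```

```bash
python3 - <<'E'
from h import *
plan((.44,-.14,.24,90))
E
```

```text
t=33.6 [0.6178 0.2176 0.2536] F [ 0.1  0.2 -0. ] w 0.0111
 [0.0, 0.0, -0.5, -11.5, -6.71, 0.36]
 [0.0, 0.0, -0.5, -6.86, -11.41, 0.37]
(0.44, -0.14, 0.24, 90) [0.0, 0.0, -0.5, -0.53, -13.3, 0.4]
```

Both hold-downs are now up. I'll go to the lid.

Request:
servo_tool:
  targets:
    - [[0,0,-0.5,-11.5,-6.7,0.4,0],[0,0,-0.5,-11.5,-6.7,0.4,0],[0,0,-0.5,-11.5,-6.7,0.4,0],[0,0,-0.5,-11.5,-6.7,0.4,0],[0,0,-0.5,-11.5,-6.7,0.4,0]]

```text
time: 33.98
eef_pos: [0.5563, 0.0959, 0.246]
ee_rot: [[-0.535, 0.845, 0.005], [0.845, 0.535, 0.001], [-0.002, 0.005, -1.0]]
force: [0.2, -0.7, 0.4]
grip_width: 0.0427
```

Request:
servo_tool:
  targets:
    - [[0,0,-0.5,-6.9,-11.4,0.4,0],[0,0,-0.5,-6.9,-11.4,0.4,0],[0,0,-0.5,-6.9,-11.4,0.4,0],[0,0,-0.5,-6.9,-11.4,0.4,0],[0,0,-0.5,-6.9,-11.4,0.4,0]]

```text
time: 34.4
eef_pos: [0.4952, -0.0254, 0.2394]
ee_rot: [[-0.873, 0.487, 0.001], [0.487, 0.873, 0.001], [-0.0, 0.001, -1.0]]
force: [0.9, 0.1, 0.5]
grip_width: 0.0429
```

Request:
servo_tool:
  targets:
    - [[0,0,-0.43,-0.5,-13.3,0.4,0],[0,0,-0.43,-0.5,-13.3,0.4,0],[0,0,-0.43,-0.5,-13.3,0.4,0],[0,0,-0.43,-0.5,-13.3,0.4,0],[0,0,-0.43,-0.5,-13.3,0.4,0]]

```text
time: 34.82
eef_pos: [0.4334, -0.1462, 0.2335]
ee_rot: [[-0.997, 0.083, -0.003], [0.083, 0.997, 0.001], [0.003, 0.001, -1.0]]
force: [1.1, -0.1, -0.6]
grip_width: 0.0425
```

Request:
servo_tool:
  targets:
    - [[0,0,0,0,0,0,0],[0,0,0,0,0,0,0],[0,0,0,0,0,0,0]]

```text
time: 35.07
eef_pos: [0.434, -0.1448, 0.2327]
ee_rot: [[-0.997, 0.083, -0.004], [0.083, 0.997, 0.002], [0.005, 0.002, -1.0]]
force: [-0.4, 0.0, 0.4]
grip_width: 0.0425
```

```bash
python3 - <<'E'
from h import *
c,im=snap("wrist","w10"); print(monitor.state()["eef_pos"],monitor.state()["joint_positions"].round(0))
E
```

```text
[ 0.43405236 -0.14483402  0.2329191 ] [ -26.   -7.   90.    0.   97. -111.]
```

View pics/w10.png

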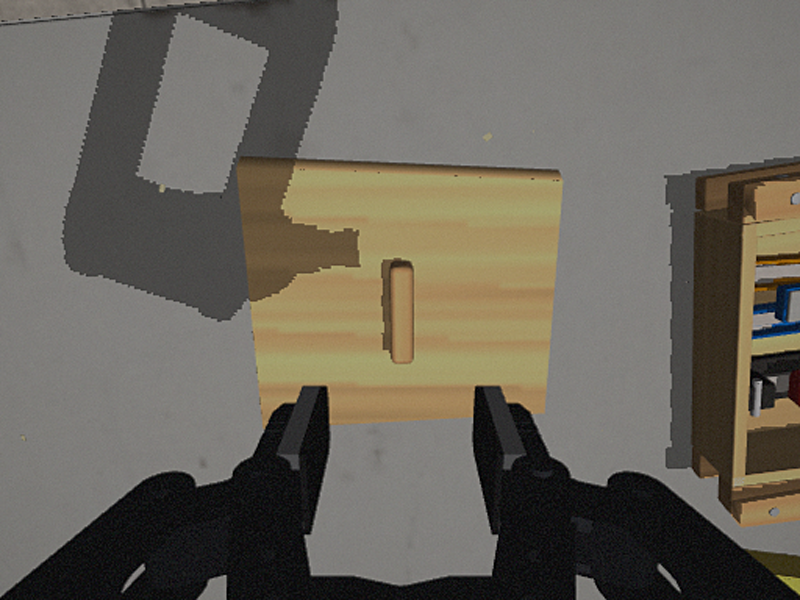

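The lid's bar top runs from (391,263) to (414,362), nearly upright in the image. The lid is flat and undisturbed, with its narrow end to the right.

```bash
python3 - <<'E'
from h import *
c,im=load("w10")
f=lambda u,v,z:(1000*p2w(c,(u+.5)/1.5625-.5,(v+.5)/1.5625-.5,z)[:2])
L,Rr=[f(391.5,265,.036),f(392,361,.036)],[f(413,265,.036),f(413.5,361,.036)]
m=np.mean(L+Rr,0); d=(L[1]+Rr[1]-L[0]-Rr[0])/2; print("bar",m,np.linalg.norm(d),np.linalg.norm(L[0]-Rr[0]),"yaw of lid y axis",np.degrees(np.arctan2(d[1],d[0])))
# wide and narrow end bottom-edges (ends vertical): use corner at z=.012
for n,a,b in[("wide",(247,240),(262,424)),("narrow",(561,178),(546,412))]:
    A,B=f(*a,.012),f(*b,.012); d=B-A; print(n,A.round(1),B.round(1),np.degrees(np.arctan2(d[1],d[0])))
d=f(414,362,.036)
plan((m[0]/1e3,m[1]/1e3,.06,85.7),(m[0]/1e3,m[1]/1e3,.015,85.7))
E
```

```text
bar [ 470.06273285 -147.12375716] 67.8215341017903 13.965256200586461 yaw of lid y axis -4.3940543890022115
wide [ 415.7 -249.4] [ 557.8 -262.2] -5.156197779593964
narrow [391.9 -35.3] [565.7 -45.1] -3.2413159433028165
t=35.1 [ 0.4341 -0.1448  0.2329] F [-0.2  0.8 -0.8] w 0.0424
(np.float64(0.47006273284613065), np.float64(-0.1471237571608502), 0.06, 85.7) [0.0, -0.0, -0.01, -3.68, 0.04, 17.28]
(np.float64(0.47006273284613065), np.float64(-0.1471237571608502), 0.015, 85.7) [0.0, -0.0, -0.0, 0.0, -0.0, 4.5]
```

Request:
servo_tool:
  targets:
    - [[0,0,-0.01,-3.7,0,5,0],[0,0,-0.01,-3.7,0,10,0],[0,0,-0.01,-3.7,0,17,0],[0,0,-0.01,-3.7,0,17,0],[0,0,-0.01,-3.7,0,17,0]]

```text
time: 35.53
eef_pos: [0.4667, -0.1443, 0.0555]
ee_rot: [[-0.997, 0.071, -0.015], [0.071, 0.997, 0.007], [0.016, 0.006, -1.0]]
force: [-0.2, 1.2, -0.7]
grip_width: 0.0427
```

```bash
python3 - <<'E'
from h import *
plan((.470,-.147,.0145,85.7))
E
```

```text
t=35.5 [ 0.4667 -0.1443  0.0555] F [-0.2  1.2 -0.7] w 0.0427
(0.47, -0.147, 0.0145, 85.7) [0.01, -0.02, 0.0, -0.42, -0.28, 4.09]
```

Request:
servo_tool:
  targets:
    - [[0.01,-0.02,0,-0.3,-0.2,4,0],[0.01,-0.02,0,-0.3,-0.2,4,0],[0.01,-0.02,0,-0.3,-0.2,4,0],[0.01,-0.02,0,-0.3,-0.2,4,0],[0.01,-0.02,0,-0.3,-0.2,4,0]]

```text
time: 35.95
eef_pos: [0.4702, -0.1461, 0.0169]
ee_rot: [[-0.997, 0.071, 0.006], [0.071, 0.997, -0.005], [-0.007, -0.004, -1.0]]
force: [0.3, -1.4, 1.2]
grip_width: 0.0429
```

```bash
python3 - <<'E'
from h import *
plan((.470,-.147,.0145,85.7))
E
```

```text
t=36.0 [ 0.4702 -0.1461  0.0169] F [ 0.3 -1.4  1.2] w 0.0429
(0.47, -0.147, 0.0145, 85.7) [-0.0, 0.01, 0.0, 0.01, -0.09, 0.24]
```

Request:
servo_tool:
  targets:
    - [[0,0.008,0,0,-0.1,0.2,0],[0,0.008,0,0,-0.1,0.2,0],[0,0.008,0,0,-0.1,0.2,0],[0,0.008,0,0,-0.1,0.2,0],[0,0.008,0,0,-0.1,0.2,-1]]
  squeeze: 90

```text
time: 36.37
eef_pos: [0.4703, -0.1472, 0.0152]
ee_rot: [[-0.997, 0.071, -0.001], [0.071, 0.997, -0.004], [0.001, -0.005, -1.0]]
force: [0.4, 0.1, -0.2]
grip_width: 0.0322
```

Request:
servo_tool:
  targets:
    - [[0,0,0,0,0,0,-1],[0,0,0,0,0,0,-1],[0,0,0,0,0,0,-1],[0,0,0,0,0,0,-1]]

```text
time: 36.7
eef_pos: [0.4703, -0.1472, 0.0156]
ee_rot: [[-0.997, 0.071, -0.001], [0.071, 0.997, -0.004], [0.001, -0.004, -1.0]]
force: [-0.8, 0.0, 2.9]
grip_width: 0.0142
```

Request:
servo_tool:
  targets:
    - [[0,0,0,0,0,0,-1],[0,0,0,0,0,0,-1]]

```text
time: 36.87
eef_pos: [0.4704, -0.1472, 0.0156]
ee_rot: [[-0.997, 0.071, -0.001], [0.071, 0.997, -0.004], [0.001, -0.004, -1.0]]
force: [-0.6, -0.3, 1.8]
grip_width: 0.0144
```

Request:
servo_tool:
  targets:
    - [[0,0,0,0,0,-4,-1],[0,0,0,0,0,-8,-1],[0,0,0,0,0,-10,-1],[0,0,0,0,0,-10,-1],[0,0,0,0,0,-10,-1]]

```text
time: 37.28
eef_pos: [0.4707, -0.147, 0.1158]
ee_rot: [[-0.997, 0.071, 0.0], [0.071, 0.997, -0.005], [-0.001, -0.005, -1.0]]
force: [-0.8, -0.1, -4.5]
grip_width: 0.014
```

```bash
python3 - <<'E'
from h import *
s=monitor.state(); print(s["ee_rot"].round(3),s["torque"])
u=np.array([-.0698,.9976]); o=np.array([.5107,.180])
p=o-.185*u; print(p); plan((*p,.115,94))
snap("side","s2",(100,120,420,360),2.5)
E
```

```text
[[-0.997  0.071  0.   ]
 [ 0.071  0.997 -0.005]
 [-0.001 -0.005 -1.   ]] [ 0.00284601  0.02992463 -0.02923808]
[ 0.523613 -0.004556]
t=37.3 [ 0.4707 -0.147   0.1158] F [-0.8 -0.1 -4.5] w 0.0140
(np.float64(0.523613), np.float64(-0.0045560000000000045), 0.115, 94) [-0.01, 0.0, -0.14, -4.27, 14.58, 0.01]
```

View pics/s2.png

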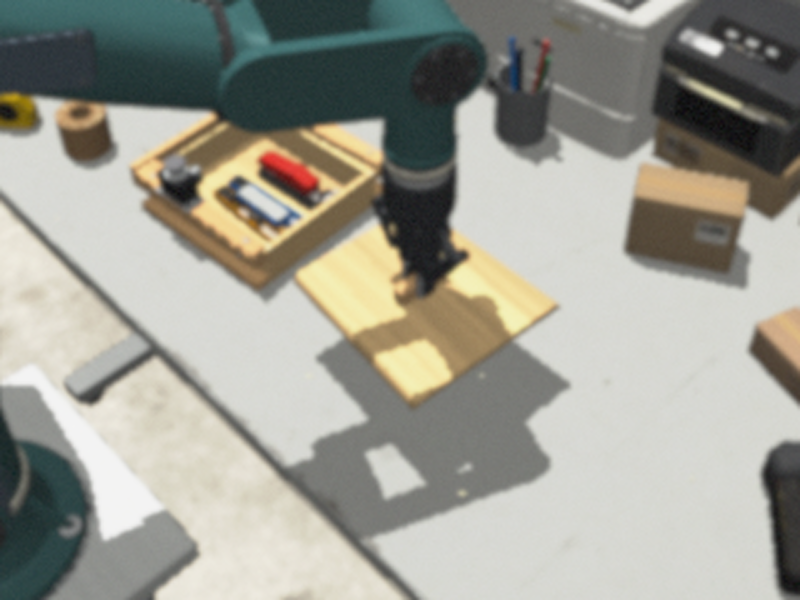

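The lid hangs level in the gripper, and its nose points at the crate's mouth. I'll move to the spot above the mouth.

Request:
servo_tool:
  targets:
    - [[0,0,-0.14,-4.2,13.6,0,-1],[0,0,-0.14,-4.2,13.6,0,-1],[0,0,-0.14,-4.2,13.6,0,-1],[0,0,-0.14,-4.2,13.6,0,-1],[0,0,-0.14,-4.2,13.6,0,-1]]

```text
time: 37.75
eef_pos: [0.5197, -0.0096, 0.1092]
ee_rot: [[-0.997, -0.074, -0.01], [-0.074, 0.997, -0.0], [0.01, 0.0, -1.0]]
force: [-0.1, -0.2, -2.6]
grip_width: 0.0142
```

Request:
servo_tool:
  targets:
    - [[0,0,0,0,0,0,-1],[0,0,0,0,0,0,-1],[0,0,0,0,0,0,-1]]

```text
time: 38.0
eef_pos: [0.5182, -0.0102, 0.107]
ee_rot: [[-0.997, -0.073, -0.014], [-0.073, 0.997, -0.0], [0.014, 0.001, -1.0]]
force: [0.5, -0.2, -2.8]
grip_width: 0.014
```

```bash
python3 - <<'E'
from h import *
u=np.array([-.0698,.9976]); o=np.array([.5107,.180])
p=o-.195*u; print(p,monitor.state()["ee_rot"].round(4)); plan((*p,.1,94))
c,im=snap("wrist","w11")
v=np.array([-.9976,-.0698])
def T(n,x,y,z): 
    q=o+x/1e3*u+y/1e3*v; print(n,(w2p(c,[*q,z])*1.5625).round(0))
for x in(-112,112):
    for y in(1,-1): T(f"rail outer {x} {y}",x,118*y,.068); T(f"rail inner top {x} {y}",x,y*(99-.052*x-6.9),.068)
E
```

```text
[ 0.524311 -0.014532] [[-9.972e-01 -7.290e-02 -1.440e-02]
 [-7.290e-02  9.973e-01 -3.000e-04]
 [ 1.440e-02  8.000e-04 -9.999e-01]]
t=38.0 [ 0.5182 -0.0102  0.107 ] F [ 0.5 -0.2 -2.8] w 0.0140
(np.float64(0.5243110000000001), np.float64(-0.014532000000000017), 0.1, 94) [0.0, -0.01, 0.0, -0.59, -0.48, 0.69]
rail outer -112 1 [660.  25.]
rail inner top -112 1 [650.  95.]
rail outer -112 -1 [580. 623.]
rail inner top -112 -1 [585. 587.]
rail outer 112 1 [1387.   28.]
rail inner top 112 1 [1333.  136.]
rail outer 112 -1 [1091.  624.]
rail inner top 112 -1 [1120.  566.]
```

View pics/w11.png

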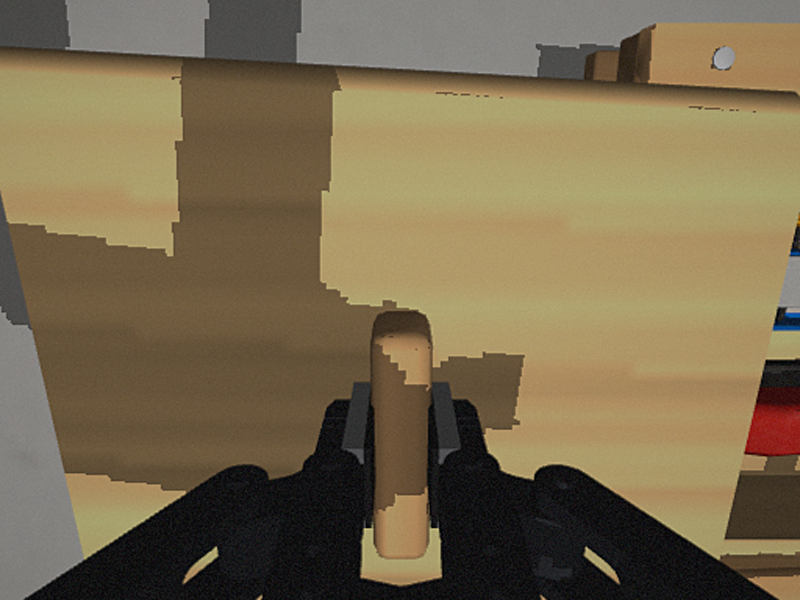

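The near flank of the lid runs from (0,47) to (798,92). The near rail's mouth corner is at (655,25), within about 2 mm of my prediction of (660,25). The bar is held square and flush.

```bash
python3 - <<'E'
from h import *
c,im=load("w11"); s=monitor.state(); M=s["ee_rot"]; t=s["eef_pos"]
f=lambda u,v,z:p2w(c,(u+.5)/1.5625-.5,(v+.5)/1.5625-.5,z)
zb=t[2]-.0155
for (a,b) in[(2,47),(205,58),(400,69),(585,80),(796,92)]:
    q=1000*M.T@(f(a,b,zb)-t)   # tool frame; lid x = tool y, lid y = tool x
    print("lid x %.1f  lid y meas %.1f expected %.1f"%(q[1],q[0],99-.052*q[1]))
for (a,b) in[(372,340),(372,540),(431,340),(428,540)]:
    print("bar",(1000*M.T@(f(a,b,t[2]+.0205)-t)).round(1))
for (a,b) in[(398,312),(400,557)]: print("bar end",(1000*M.T@(f(a,b,t[2]+.0205)-t)).round(1))
E
```

```text
lid x -107.6  lid y meas 102.3 expected 104.6
lid x -53.4  lid y meas 99.6 expected 101.8
lid x -0.8  lid y meas 97.0 expected 99.0
lid x 49.8  lid y meas 94.2 expected 96.4
lid x 108.2  lid y meas 91.2 expected 93.4
bar [ 32.6  -7.5 -20.1]
bar [-26.5  -8.4 -20.8]
bar [ 32.6   6.8 -20.1]
bar [-26.5   7.1 -20.8]
bar end [ 39.7  -1.2 -20. ]
bar end [-32.3  -0.7 -20.9]
```

Request:
servo_tool:
  targets:
    - [[0,-0.014,0,-0.5,-0.4,1.5,-1],[0,-0.014,0,-0.5,-0.4,1.5,-1],[0,-0.014,0,-0.5,-0.4,1.5,-1],[0,-0.014,0,-0.5,-0.4,1.5,-1],[0,-0.014,0,-0.5,-0.4,1.5,-1]]

```text
time: 38.47
eef_pos: [0.524, -0.0144, 0.0935]
ee_rot: [[-0.997, -0.072, 0.002], [-0.072, 0.997, 0.001], [-0.002, 0.0, -1.0]]
force: [-0.1, 0.1, -3.1]
grip_width: 0.0137
```

```bash
python3 - <<'E'
from h import *
plan((.5233,-.0146,.0775,94))
E
```

```text
t=38.5 [ 0.524  -0.0144  0.0935] F [-0.1  0.1 -3.1] w 0.0137
(0.5233, -0.0146, 0.0775, 94) [0.0, 0.0, 0.0, 0.08, -0.01, 1.59]
```

Request:
servo_tool:
  targets:
    - [[0,0,0,0.1,0,0.8,-1],[0,0,0,0.1,0,1.5,-1],[0,0,0,0.1,0,1.5,-1],[0,0,0,0.1,0,1.5,-1],[0,0,0,0.1,0,1.5,-1]]

```text
time: 38.88
eef_pos: [0.5229, -0.0144, 0.0782]
ee_rot: [[-0.997, -0.072, 0.002], [-0.072, 0.997, 0.001], [-0.002, 0.0, -1.0]]
force: [0.7, -0.0, -2.2]
grip_width: 0.0144
```

Request:
servo_tool:
  targets:
    - [[0,0,0,0,0,0.4,-1],[0,0,0,0,0,0.4,-1],[0,0,0,0,0,0.4,-1],[0,0,0,0,0,0.4,-1],[0,0,0,0,0,0.4,-1]]

```text
time: 39.3
eef_pos: [0.523, -0.0144, 0.0743]
ee_rot: [[-0.997, -0.072, 0.002], [-0.072, 0.997, 0.001], [-0.002, 0.0, -1.0]]
force: [-0.5, 0.8, -2.1]
grip_width: 0.0141
```

Request:
servo_tool:
  targets:
    - [[0,0,0,0,0,0.2,-1],[0,0,0,0,0,0.2,-1],[0,0,0,0,0,0.2,-1],[0,0,0,0,0,0.2,-1],[0,0,0,0,0,0.2,-1]]

```text
time: 39.72
eef_pos: [0.523, -0.0144, 0.0723]
ee_rot: [[-0.997, -0.072, 0.002], [-0.072, 0.997, 0.001], [-0.002, 0.0, -1.0]]
force: [-0.1, -0.1, -2.7]
grip_width: 0.0138
```

```bash
python3 - <<'E'
from h import *
plan((.5233,-.0146,.0715,94)); print(monitor.state()["torque"])
E
```

```text
t=39.7 [ 0.523  -0.0144  0.0723] F [-0.1 -0.1 -2.7] w 0.0138
(0.5233, -0.0146, 0.0715, 94) [0.0, 0.0, 0.0, -0.03, -0.02, 0.08]
[-0.00092395 -0.00106558  0.02856236]
```

The lid has dropped between the rails with no contact force. I'll settle it on the rim and slide it in.

Request:
servo_tool:
  targets:
    - [[0,0,0,0,0,0.08,-1],[0,0,0,0,0,0.08,-1],[0,0,0,0,1,0.08,-1],[0,0,0,0,2,0.08,-1],[0,0,0,0,3,0.08,-1]]

```text
time: 40.13
eef_pos: [0.5207, 0.0167, 0.0716]
ee_rot: [[-0.997, -0.072, 0.002], [-0.072, 0.997, 0.001], [-0.002, 0.001, -1.0]]
force: [0.2, -0.6, -1.9]
grip_width: 0.0142
```

Request:
servo_tool:
  targets:
    - [[0,0,0,0,1,0,-1],[0,0,0,0,2,0,-1],[0,0,0,0,3,0,-1],[0,0,0,0,4,0,-1],[0,0,0,0,5,0,-1]]

```text
time: 40.55
eef_pos: [0.517, 0.0677, 0.0717]
ee_rot: [[-0.997, -0.072, 0.002], [-0.072, 0.997, 0.001], [-0.002, 0.001, -1.0]]
force: [-0.4, -0.9, -2.0]
grip_width: 0.0139
```

```bash
cat >> h.py <<'E'
U=np.array([-.0698,.9976]); V=np.array([-.9976,-.0698]); O=np.array([.5107,.180])
def crate():
    s=monitor.state(); d=s["eef_pos"][:2]-O; print("t %.1f crate x %.1f y %.1f z %.1f mm yaw %.2f"%(s["time"],1e3*d@U,1e3*d@V,1e3*s["eef_pos"][2],np.degrees(np.arctan2(s["ee_rot"][1,1],s["ee_rot"][0,1]))),"F crate",(s["force"][:2]@U).round(1),(s["force"][:2]@V).round(1),s["force"][2].round(1),"rot",s["ee_rot"][:2,2].round(3),s["torque"].round(2))
E
python3 -c "
from h import *
crate()"
```

```text
t 40.5 crate x -112.5 y 1.5 z 71.7 mm yaw 94.15 F crate -0.8 0.5 -2.0 rot [0.002 0.001] [-0.1   0.02  0.05]
```

Request:
servo_tool:
  targets:
    - [[0,0,0,0,1,0,-1],[0,0,0,0,2,0,-1],[0,0,0,0,3,0,-1],[0,0,0,0,4,0,-1],[0,0,0,0,5,0,-1]]

```text
time: 40.97
eef_pos: [0.5134, 0.1185, 0.0718]
ee_rot: [[-0.997, -0.072, 0.002], [-0.072, 0.997, 0.001], [-0.002, 0.0, -1.0]]
force: [0.3, -1.2, -1.1]
grip_width: 0.0146
```

Request:
servo_tool:
  targets:
    - [[0,0,0,-0.05,0.7,0,-1],[0,0,0,-0.05,1.4,0,-1],[0,0,0,-0.05,2,0,-1],[0,0,0,-0.05,2.6,0,-1],[0,0,0,-0.05,2.6,0,-1]]

```text
time: 41.38
eef_pos: [0.5116, 0.1458, 0.0718]
ee_rot: [[-0.997, -0.073, 0.001], [-0.073, 0.997, 0.002], [-0.001, 0.002, -1.0]]
force: [-0.9, 2.6, -1.1]
grip_width: 0.0142
```

```bash
python3 -c "
from h import *
crate()"
```

```text
t 41.4 crate x -34.2 y 1.5 z 71.8 mm yaw 94.19 F crate 2.7 0.7 -1.1 rot [0.001 0.002] [ 0.23  0.32 -0.07]
```

Request:
servo_tool:
  targets:
    - [[0,0,0,-0.05,0.4,0,-1],[0,0,0,-0.05,0.8,0,-1],[0,0,0,-0.05,1.2,0,-1],[0,0,0,-0.05,1.5,0,-1],[0,0,0,-0.05,1.5,0,-1]]

```text
time: 41.8
eef_pos: [0.51, 0.1598, 0.0716]
ee_rot: [[-0.997, -0.072, -0.001], [-0.072, 0.997, -0.001], [0.002, -0.0, -1.0]]
force: [-3.2, -3.8, -0.2]
grip_width: 0.014
```

Request:
servo_tool:
  targets:
    - [[0,0,0,0,0.3,0,-1],[0,0,0,0,0.6,0,-1],[0,0,0,0,0.9,0,-1],[0,0,0,0,1,0,-1],[0,0,0,0,1,0,-1]]

```text
time: 42.22
eef_pos: [0.5088, 0.1692, 0.0716]
ee_rot: [[-0.997, -0.072, -0.003], [-0.072, 0.997, -0.002], [0.003, -0.002, -1.0]]
force: [-3.0, -3.8, -0.4]
grip_width: 0.0139
```

```bash
python3 -c "
from h import *
crate()"
```

```text
t 42.2 crate x -10.6 y 2.7 z 71.6 mm yaw 94.14 F crate -3.6 3.3 -0.4 rot [-0.003 -0.002] [-0.75  0.4  -0.11]
```

Request:
servo_tool:
  targets:
    - [[0,0,0,0.1,0.2,0,-1],[0,0,0,0.1,0.4,0,-1],[0,0,0,0.1,0.5,0,-1],[0,0,0,0.1,0.6,0,-1],[0,0,0,0.1,0.6,0,-1]]

```text
time: 42.63
eef_pos: [0.5077, 0.1759, 0.0717]
ee_rot: [[-0.997, -0.073, -0.002], [-0.073, 0.997, -0.001], [0.002, -0.001, -1.0]]
force: [-0.2, 1.1, -2.2]
grip_width: 0.0138
```

Request:
servo_tool:
  targets:
    - [[0,0,0,0.05,0.2,0,-1],[0,0,0,0.05,0.3,0,-1],[0,0,0,0.05,0.4,0,-1],[0,0,0,0.05,0.4,0,-1]]

```text
time: 42.97
eef_pos: [0.5075, 0.1795, 0.0717]
ee_rot: [[-0.997, -0.072, -0.0], [-0.072, 0.997, -0.002], [0.001, -0.002, -1.0]]
force: [3.7, -2.0, -4.0]
grip_width: 0.0137
```

```bash
python3 -c "
from h import *
crate()"
```

```text
t 43.0 crate x -0.3 y 3.2 z 71.7 mm yaw 94.15 F crate -2.2 -3.6 -4.0 rot [-0.    -0.002] [-0.46 -0.53 -0.09]
```

Request:
servo_tool:
  targets:
    - [[0,0,0,-0.05,0.15,0,-1],[0,0,0,-0.05,0.3,0,-1],[0,0,0,-0.05,0.3,0,-1],[0,0,0,-0.05,0.3,0,-1]]

```text
time: 43.3
eef_pos: [0.5075, 0.1799, 0.0717]
ee_rot: [[-0.997, -0.072, -0.002], [-0.072, 0.997, -0.007], [0.002, -0.007, -1.0]]
force: [-0.3, -10.0, -1.2]
grip_width: 0.0143
```

Request:
servo_tool:
  targets:
    - [[0,0,0,0,0.15,0,-1],[0,0,0,0,0.3,0,-1],[0,0,0,0,0.3,0,-1],[0,0,0,0,0.3,0,-1]]

```text
time: 43.63
eef_pos: [0.5074, 0.1799, 0.0717]
ee_rot: [[-0.997, -0.071, -0.002], [-0.071, 0.997, -0.013], [0.003, -0.013, -1.0]]
force: [1.7, -11.5, -2.0]
grip_width: 0.0142
```

```bash
python3 -c "
from h import *
crate()"
```

```text
t 43.6 crate x 0.1 y 3.3 z 71.7 mm yaw 94.05 F crate -11.6 -0.9 -2.0 rot [-0.002 -0.013] [-1.23 -0.36  0.03]
```

Request:
servo_tool:
  targets:
    - [[0,0,0,0,0.3,0,-1],[0,0,0,0,0.5,0,-1],[0,0,0,0,0.5,0,-1],[0,0,0,0,0.5,0,-1]]

```text
time: 43.97
eef_pos: [0.5074, 0.1799, 0.0717]
ee_rot: [[-0.998, -0.069, -0.002], [-0.069, 0.997, -0.023], [0.004, -0.022, -1.0]]
force: [2.1, -16.9, -1.3]
grip_width: 0.0139
```

Request:
servo_tool:
  targets:
    - [[0.013,0,0,0,0,0,-1],[0.013,0,0,0,0,0,-1],[0.013,0,0,0,0,0,-0.3],[0.013,0,0,0,0,0,0],[0.013,0,0,0,0,0,0]]

```text
time: 44.38
eef_pos: [0.5074, 0.1807, 0.0722]
ee_rot: [[-0.998, -0.07, -0.001], [-0.07, 0.997, -0.035], [0.004, -0.034, -0.999]]
force: [-0.1, 0.5, 0.3]
grip_width: 0.0425
```

```bash
python3 -c "
from h import *
crate()"
```

```text
t 44.4 crate x 0.9 y 3.2 z 72.2 mm yaw 94.01 F crate 0.5 0.1 0.3 rot [-0.001 -0.035] [-0.03  0.05 -0.05]
```

Released. I'll lift and inspect.

Request:
servo_tool:
  targets:
    - [[0.03,0,0,0,0,-3,0],[0.03,0,0,0,0,-6,0],[0.03,0,0,0,0,-10,0],[0.03,0,0,0,0,-14,-1],[0.03,0,0,0,0,-14,-1]]

```text
time: 44.8
eef_pos: [0.5113, 0.1876, 0.2231]
ee_rot: [[-0.997, -0.07, 0.018], [-0.071, 0.996, -0.059], [-0.014, -0.06, -0.998]]
force: [0.5, 0.6, 1.5]
grip_width: 0.0196
```

Request:
servo_tool:
  targets:
    - [[0,0,0,2,0,-3,-1],[0,0,0,2,0,-3,-1],[0,0,0,2,0,-3,-1],[0,0,0,2,0,-3,-1],[0,0,0,2,0,-3,-1]]

```text
time: 45.22
eef_pos: [0.4903, 0.188, 0.2514]
ee_rot: [[-0.997, -0.071, 0.016], [-0.072, 0.996, -0.059], [-0.012, -0.06, -0.998]]
force: [-1.0, 0.1, 0.2]
grip_width: -0.0002
```

```bash
python3 - <<'E'
from h import *
crate(); c,im=snap("wrist","w12")
plan((.40,.2023,.20,94),(.40,.2023,.132,94))
E
```

```text
t 45.2 crate x 9.4 y 19.7 z 251.4 mm yaw 94.06 F crate 0.2 1.0 0.2 rot [ 0.016 -0.059] [-0.01 -0.02 -0.02]
t=45.3 [0.4903 0.1879 0.251 ] F [-0.  -0.6 -0.6] w -0.0000
(0.4, 0.2023, 0.2, 94) [-0.06, 0.01, 0.0, 8.96, 2.38, 4.86]
(0.4, 0.2023, 0.132, 94) [0.0, -0.0, 0.0, 0.0, -0.0, 6.8]
```

View pics/w12.png

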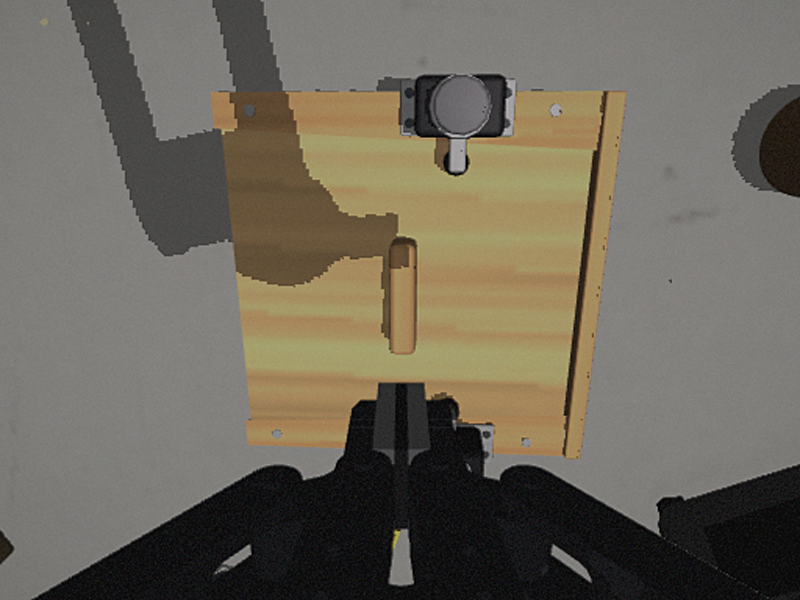

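The lid sits home between the rails with its nose at the stop batten (about x = 580). Hold-down a's foot overhangs the lid at (456,160), with its button at (461,104). I'll press a first.

Request:
servo_tool:
  targets:
    - [[-0.06,0.01,0,9,2.4,5,-1],[-0.06,0.01,0,9,2.4,5,-1],[-0.06,0.01,0,9,2.4,5,-1],[-0.06,0.01,0,9,2.4,5,-1],[-0.06,0.01,0,9,2.4,5,-1]]

```text
time: 45.68
eef_pos: [0.3982, 0.202, 0.1964]
ee_rot: [[-0.997, -0.072, -0.002], [-0.072, 0.997, -0.002], [0.002, -0.002, -1.0]]
force: [0.2, 0.2, -0.2]
grip_width: -0.0
```

```bash
python3 - <<'E'
from h import *
plan((.40,.2023,.135,94),(.40,.2023,.128,94))
E
```

```text
t=45.7 [0.3982 0.202  0.1964] F [ 0.2  0.2 -0.2] w -0.0000
(0.4, 0.2023, 0.135, 94) [-0.0, -0.0, 0.0, -0.2, 0.02, 6.14]
(0.4, 0.2023, 0.128, 94) [-0.0, -0.0, -0.0, -0.0, 0.0, 0.7]
```

Request:
servo_tool:
  targets:
    - [[0,0,0,-0.2,0,3,-1],[0,0,0,-0.2,0,6,-1],[0,0,0,-0.2,0,6,-1],[0,0,0,-0.2,0,6,-1],[0,0,0,-0.2,0,6,-1]]

```text
time: 46.1
eef_pos: [0.4017, 0.2023, 0.1381]
ee_rot: [[-0.997, -0.071, 0.0], [-0.071, 0.997, -0.001], [-0.0, -0.001, -1.0]]
force: [0.7, 0.2, 0.8]
grip_width: -0.0003
```

Request:
servo_tool:
  targets:
    - [[0,0,0,0,0,0.7,-1],[0,0,0,0,0,1.4,-1],[0,0,0,0,0,1.4,-1],[0,0,0,0,0,1.4,-1],[0,0,0,0,0,1.4,-1]]

```text
time: 46.52
eef_pos: [0.4018, 0.2023, 0.1245]
ee_rot: [[-0.997, -0.071, 0.0], [-0.071, 0.997, -0.001], [-0.0, -0.001, -1.0]]
force: [0.1, -0.3, 0.0]
grip_width: -0.0004
```

```bash
python3 -c "
from h import *
crate()"
```

```text
t 46.5 crate x 29.9 y 107.1 z 124.5 mm yaw 94.10 F crate -0.3 -0.1 0.0 rot [ 0.    -0.001] [-0.   -0.05  0.04]
```

Next I'll press to about 0.1105, watching the force.

Request:
servo_tool:
  targets:
    - [[0,0,0,0,0,0.4,-1],[0,0,0,0,0,0.4,-1],[0,0,0,0,0,0.4,-1],[0,0,0,0,0,0.4,-1]]

```text
time: 46.85
eef_pos: [0.4021, 0.2025, 0.121]
ee_rot: [[-0.997, -0.071, 0.001], [-0.071, 0.997, -0.001], [-0.001, -0.001, -1.0]]
force: [0.0, 0.8, 2.9]
grip_width: -0.0003
```

Request:
servo_tool:
  targets:
    - [[0,0,0,0,0,0.5,-1],[0,0,0,0,0,1,-1],[0,0,0,0,0,1,-1],[0,0,0,0,0,1,-1],[0,0,0,0,0,1,-1]]

```text
time: 47.27
eef_pos: [0.4025, 0.2026, 0.1124]
ee_rot: [[-0.997, -0.072, 0.003], [-0.072, 0.997, -0.0], [-0.003, -0.001, -1.0]]
force: [-3.0, -1.3, 9.4]
grip_width: 0.0001
```

Request:
servo_tool:
  targets:
    - [[0,0,0,0,0,0.1,-1],[0,0,0,0,0,0.1,-1],[0,0,0,0,0,0.1,-1]]

```text
time: 47.52
eef_pos: [0.4025, 0.2027, 0.1127]
ee_rot: [[-0.997, -0.072, 0.003], [-0.072, 0.997, -0.0], [-0.003, -0.001, -1.0]]
force: [-3.6, -1.1, 8.4]
grip_width: 0.0
```

Request:
servo_tool:
  targets:
    - [[0,0,0,0,0,0.4,-1],[0,0,0,0,0,0.4,-1],[0,0,0,0,0,0.4,-1],[0,0,0,0,0,0.4,-1],[0,0,0,0,0,0.4,-1]]

```text
time: 47.93
eef_pos: [0.4025, 0.2026, 0.1103]
ee_rot: [[-0.997, -0.072, 0.004], [-0.072, 0.997, -0.0], [-0.004, -0.0, -1.0]]
force: [-3.9, -1.0, 10.1]
grip_width: -0.0
```

Request:
servo_tool:
  targets:
    - [[0,0,0,0,0,-1.9,-1],[0,0,0,0,0,-1.9,-1],[0,0,0,0,0,-1.9,-1],[0,0,0,0,0,-1.9,-1],[0,0,0,0,0,-1.9,-1]]

```text
time: 48.35
eef_pos: [0.4016, 0.2024, 0.1278]
ee_rot: [[-0.997, -0.072, 0.001], [-0.072, 0.997, -0.001], [-0.001, -0.001, -1.0]]
force: [-0.2, 0.5, -0.1]
grip_width: 0.0002
```

Request:
servo_tool:
  targets:
    - [[0,0,0,0,0,0.85,-1],[0,0,0,0,0,0.85,-1],[0,0,0,0,0,0.85,-1],[0,0,0,0,0,0.85,-1],[0,0,0,0,0,0.85,-1]]

```text
time: 48.77
eef_pos: [0.4014, 0.2023, 0.119]
ee_rot: [[-0.997, -0.072, 0.001], [-0.072, 0.997, -0.001], [-0.001, -0.001, -1.0]]
force: [-0.5, -0.2, -0.0]
grip_width: -0.0001
```

Request:
servo_tool:
  targets:
    - [[0,0,0,0,0,0,-1],[0,0,0,0,0,0,-1]]

```text
time: 48.93
eef_pos: [0.4014, 0.2023, 0.119]
ee_rot: [[-0.997, -0.072, 0.001], [-0.072, 0.997, -0.001], [-0.001, -0.001, -1.0]]
force: [0.6, 0.3, 0.3]
grip_width: 0.0002
```

Hold-down a is latched, with no force at 0.119. Now b.

Request:
servo_tool:
  targets:
    - [[0,0,0,0,0,-3.5,-1],[0,0,0,-3,0,-3.5,-1],[0,0,0,-7,0,-3.5,-1],[0,0,0,-10.5,0,-3.5,-1],[0,0,0,-10.5,0,-3.5,-1]]

```text
time: 49.35
eef_pos: [0.5111, 0.2096, 0.1526]
ee_rot: [[-0.998, -0.07, 0.002], [-0.07, 0.998, -0.002], [-0.002, -0.002, -1.0]]
force: [-0.4, 0.3, -0.2]
grip_width: 0.0002
```

Request:
servo_tool:
  targets:
    - [[0,0,0,-4,0,0,-1],[0,0,0,-8,0,0,-1],[0,0,0,-11,0,0,-1],[0,0,0,-11,0,0,-1],[0,0,0,-11,0,0,-1]]

```text
time: 49.77
eef_pos: [0.6213, 0.2169, 0.1509]
ee_rot: [[-0.998, -0.069, -0.001], [-0.069, 0.998, -0.003], [0.001, -0.003, -1.0]]
force: [-0.8, 0.4, 0.3]
grip_width: -0.0
```

```bash
python3 - <<'E'
from h import *
plan((.617,.2175,.135,94))
E
```

```text
t=49.8 [0.6213 0.2169 0.1509] F [-0.8  0.4  0.3] w -0.0000
(0.617, 0.2175, 0.135, 94) [-0.0, -0.0, -0.0, 0.42, 0.09, 1.59]
```

Request:
servo_tool:
  targets:
    - [[0,0,0,0.4,0.1,1.6,-1],[0,0,0,0.4,0.1,1.6,-1],[0,0,0,0.4,0.1,2.3,-1],[0,0,0,0.4,0.1,2.3,-1],[0,0,0,0.4,0.1,2.3,-1]]

```text
time: 50.18
eef_pos: [0.6165, 0.2177, 0.1284]
ee_rot: [[-0.998, -0.069, -0.001], [-0.069, 0.998, -0.003], [0.001, -0.003, -1.0]]
force: [-0.3, -0.0, 0.2]
grip_width: -0.0001
```

Request:
servo_tool:
  targets:
    - [[0,0,0,0,0,0.8,-1],[0,0,0,0,0,0.8,-1],[0,0,0,0,0,0.8,-1],[0,0,0,0,0,0.8,-1],[0,0,0,0,0,0.8,-1]]

```text
time: 50.6
eef_pos: [0.6168, 0.2178, 0.1212]
ee_rot: [[-0.998, -0.069, 0.0], [-0.069, 0.998, -0.002], [-0.0, -0.002, -1.0]]
force: [0.7, 0.4, 2.4]
grip_width: -0.0
```

Request:
servo_tool:
  targets:
    - [[0,0,0,0,0,0.5,-1],[0,0,0,0,0,1,-1],[0,0,0,0,0,1,-1],[0,0,0,0,0,1,-1],[0,0,0,0,0,1,-1]]

```text
time: 51.02
eef_pos: [0.617, 0.2179, 0.113]
ee_rot: [[-0.998, -0.069, 0.002], [-0.069, 0.998, -0.002], [-0.002, -0.002, -1.0]]
force: [-1.9, -0.1, 7.2]
grip_width: 0.0001
```

Request:
servo_tool:
  targets:
    - [[0,0,0,0,0,0.5,-1],[0,0,0,0,0,0.5,-1],[0,0,0,0,0,0.5,-1],[0,0,0,0,0,0.5,-1],[0,0,0,0,0,0.5,-1]]

```text
time: 51.43
eef_pos: [0.6171, 0.2179, 0.1105]
ee_rot: [[-0.998, -0.069, 0.003], [-0.069, 0.998, -0.002], [-0.003, -0.002, -1.0]]
force: [-2.9, -0.5, 10.6]
grip_width: -0.0004
```

Request:
servo_tool:
  targets:
    - [[0,0,0,0,0,-1.9,-1],[0,0,0,0,0,-1.9,-1],[0,0,0,0,0,-1.9,-1],[0,0,0,0,0,-1.9,-1],[0,0,0,0,0,-1.9,-1]]

```text
time: 51.85
eef_pos: [0.6161, 0.2177, 0.1274]
ee_rot: [[-0.998, -0.069, -0.0], [-0.069, 0.998, -0.002], [0.0, -0.002, -1.0]]
force: [-0.2, -0.3, 0.1]
grip_width: -0.0
```

Request:
servo_tool:
  targets:
    - [[0,0,0,0,0,0.85,-1],[0,0,0,0,0,0.85,-1],[0,0,0,0,0,0.85,-1],[0,0,0,0,0,0.85,-1],[0,0,0,0,0,0.85,-1]]

```text
time: 52.27
eef_pos: [0.6157, 0.2175, 0.1182]
ee_rot: [[-0.998, -0.069, -0.002], [-0.069, 0.998, -0.003], [0.002, -0.003, -1.0]]
force: [0.0, -0.3, -0.6]
grip_width: 0.0001
```

Request:
servo_tool:
  targets:
    - [[0,0,0,0,0,0,-1],[0,0,0,0,0,0,-1]]

```text
time: 52.43
eef_pos: [0.6155, 0.2175, 0.1179]
ee_rot: [[-0.998, -0.069, -0.002], [-0.069, 0.998, -0.003], [0.003, -0.003, -1.0]]
force: [-1.0, 0.3, -0.2]
grip_width: 0.0002
```

Hold-down b is latched as well. I'll lift clear and take a final look.

Request:
servo_tool:
  targets:
    - [[0,0,0,0,0,-15,-1],[0,0,0,0,0,-15,-1],[0,0,0,0,0,-15,-1],[0,0,0,0,0,-15,-1],[0,0,0,0,0,-15,-1]]

```text
time: 52.85
eef_pos: [0.6181, 0.2186, 0.2777]
ee_rot: [[-0.998, -0.069, 0.013], [-0.069, 0.998, 0.001], [-0.013, 0.0, -1.0]]
force: [0.0, 0.1, 1.2]
grip_width: -0.0004
```

Request:
servo_tool:
  targets:
    - [[0,0,0,8,-2,-2,-1],[0,0,0,12,-4,-2,-1],[0,0,0,16,-4,-2,-1],[0,0,0,16,-4,-2,-1],[0,0,0,16,-4,-2,-1]]

```text
time: 53.27
eef_pos: [0.4546, 0.1662, 0.2961]
ee_rot: [[-0.998, -0.07, 0.01], [-0.07, 0.998, 0.0], [-0.01, -0.0, -1.0]]
force: [0.1, 0.9, 0.3]
grip_width: 0.0002
```

```bash
python3 - <<'E'
from h import *
crate(); snap("wrist","w13")
E
```

```text
t 53.3 crate x -9.8 y 57.0 z 296.1 mm yaw 94.01 F crate 0.9 -0.1 0.3 rot [0.01 0.  ] [-0.04 -0.04  0.04]
```

View pics/w13.png

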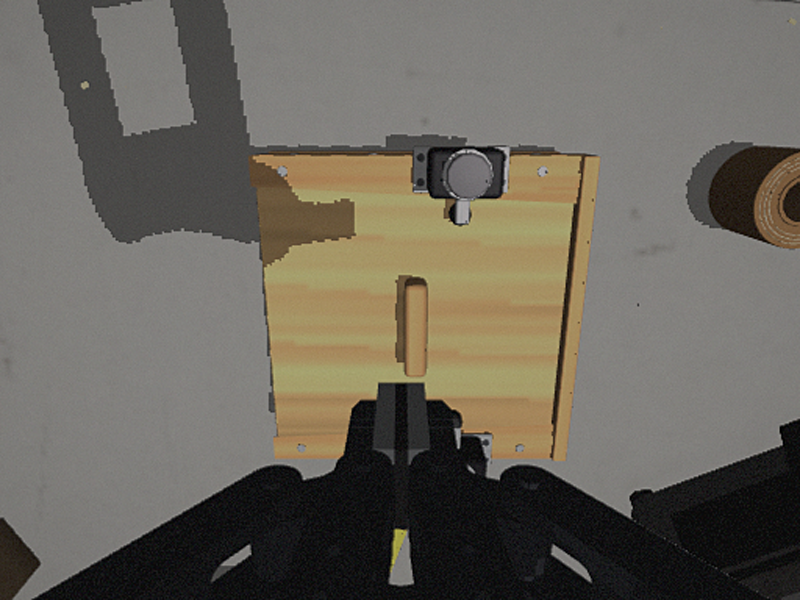

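The lid is flush in the rails with its bar at (416,328). Foot a is pressed on the lid at (460,213), the roll stands untouched at the right, and the bench around the crate is clear.

```bash
python3 - <<'E'
from h import *
from rig import workorder
c,im=load("w13")
f=lambda u,v,z:1e3*(p2w(c,(u+.5)/1.5625-.5,(v+.5)/1.5625-.5,z)[:2]-O)
for n,p in dict(bar=(416,328,.092),btn=(468,173,.117),nose=(575,200,.068),screwL=(283,171,.068),screwR=(543,171,.068)).items():
    q=f(*p); print(n,(q@U).round(1),(q@V).round(1))
print(workorder.job_done())
E
```

```text
bar -0.1 5.2
btn 28.5 111.8
nose 108.3 89.6
screwL -89.7 108.8
screwR 84.8 108.9
the job is handed in; nothing more can be done
None
```

The crate is packed, closed and locked, and I handed the job in at about 53 s. All my last checks passed except one number that I discuss below.

- **Tools:** All four were out on the bench. The stapler and both cutters lie on the crate floor, and the blade case rests on top of the cutters. I saw all four inside just before closing the lid.
- **Hold-downs at the start:** I felt both buttons and found both latched down. I clicked each one up before sliding the lid.
- **Lid:** It slid home at about crate x = 0 and did not move further under a push that peaked at about 17 N, slightly above the 10–15 N given. In the last picture its bar was at x = -0.1 mm.
- **Locking:** I pressed each button to the bottom with about 10 N. Afterwards neither gave any force at 118–119 mm, where an unlatched button would, so both are latched. I did not measure the feet's force on the lid directly.
- **Clearance:** The gripper was well clear at hand-in. The tape roll looked untouched in the last picture. The note block was never approached, but it was mostly hidden in that picture.

**Disagreement:** the last picture puts the bar's y at +5 mm in my crate frame, and the button next to it also reads about 3 mm too far in y. I think most of this is an error in my crate estimate, because the lid wedged on both tapered rails. I did not confirm the lid's y position any other way.

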